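Open the slotted valve spindle under its dust cover

ROBOT

A 6-joint arm with a two-finger parallel gripper is mounted at the origin on the work surface. World frame = base frame: x ahead of the robot, y to its left, z up, the work surface at z = 0. Lengths are in m, angles in rad, forces in N, time in s.
With the tool pointing down it reaches from about 0.375 to 0.975 m from the base axis. Payload 3.8 kg.
Tool frame: the origin (TCP) lies at the centre of the arm's flange, where the gripper is bolted on; the fingertips stand 166 mm ahead of it and the grasp point (between the pads) lies 147 mm ahead of it (ctrl.tcp_to_tips is the distance from the TCP to the fingertips, in m); y points along the fingers, x is the direction in which the jaws open and shut, and the axes are right-handed (so a half turn about y gives the same grasp; the last joint's range is limited). The gripper opens to 88 mm and grips with 3 to 60 N. Pads are 18 mm wide; open, the fingers measure 123 mm over their backs; the gripper's body (75 mm by 187 mm) begins 45 mm behind the grasp point.
Start: joints at [-1.169, 0.264, 1.604, -0, 1.274, -0.037], TCP at [0.287, -0.611, 0.405] pointing down, gripper open.
Joint ranges: [-2.63, 2.63], [-0.94, 2.18], [0.31, 2.57], [-1.31, 4.45], [0, 2.66], [-2.55, 2.55]. Speed limits (rad/s): [2.57, 2.57, 3.14, 3.14, 3.14, 3.14].

INTERFACE

Orientations are given as a unit quaternion [w, x, y, z].
In Python, from cell import ctrl, vision gives the robot as it stands.
- The arm moves only by the tool move_arm, never from a script. Its argument "commands" is a list that holds one entry, the list of rows, each a list of 7 numbers: the opening, from 0 (shut) to 1 (fully open), then the shift along the tool's x, y, z in cm, then the turn, a rotation vector about the tool's x, y, z in degrees. In form: [[[claw, dx, dy, dz, wx, wy, wz], ...]]. A call has exactly 5 rows; each row shifts and turns the pose as measured when the row begins, along the tool's axes as they then stand; what a row does not reach is not made up. A row lasts 1/8 s, in which the tool goes at most 62.5 mm and 10.7 degrees, less where a joint would pass 70% of its speed; a pose out of reach is approached as far as the arm can. A call is refused whole if a number of a shift passes 6.25 or a number of a turn 10.7, either way. A call with a gripper value outside its range is refused whole. The fingers move at their own pace and stop on an object; "squeeze" is the grip in N (left out, the last holds). Time passes only in rows, so rows that do not move let the fingers close, or fill a call up. It gives the time, the measured TCP pose, the force and the opening at its end, in the units of the state.
- ctrl.read_state(): the state, without advancing time (a new reading comes with each control period).
- vision.camera(name): name is "scene" or "top" or "wrist"; returns a dict with "pixels" (480x640x3 uint8, red, green, blue), "range_z" (480x640 float32, m along the optical axis (not along the pixel's ray), 0 where there is no reading), "camera_matrix" (3x3 intrinsics, pixels), "R" (3x3) and "t" (3): a world point X has camera coordinates R X + t; the wrist camera has in their place "hand_eye" (4x4, takes a point from camera to tool coordinates, whose origin is the TCP and whose axes are the tool frame's). Camera axes: x right, y down, z forward; pixel columns grow to the right and rows downward; lengths in m; the calibration is good to about 2 mm. The wrist camera is an equidistant fisheye: a pixel r from the principal point sees the ray r / f radians off the axis. A picture is of the moment at which its call begins: read the wrist's pose just before it.
- ctrl.hand_in(): hands the job in, once; it reports no verdict.
The state is a dict: "clock": time; "q": joint angles; "joint_vel": joint speeds; "effort": joint torques, N m; "position": TCP position; "ee_rot": TCP orientation; "wrist_force": force on the tool from outside, world axes, zero at the start; "ft_torque": the same for the moment, N m; "finger_gap": opening from 0.0 (shut) to 1.0 (fully open).
Only numpy, scipy, OpenCV 4.12 (cv2) and the standard library are available. Lean on these libraries where they do the work, as an engineer would, in place of code of your own. Each camera call takes 0.05 s, during which the arm holds its last target.

TASK

Open the valve on the block in the vise: push the swivelling steel dust cover aside (it has a fin to push on), rest the flat-blade screwdriver (square handle, in the rack) lightly on the brass spindle, turn it until the blade drops into the slot, and turn the spindle until its slot lines up with the raised ribs on either side, whichever way round. Then swing the cover shut over the spindle again and stand the screwdriver back in its own hole in the rack; never press hard on the valve, and leave the other tools and things where they are.

Things in the scene. Friction and masses are not known exactly. Their poses are not given: they have to be found in the camera images.
- vise: Grey machine vise, 200 x 100 mm, jaws 74 mm high, clamping a light-metal valve block; fixed, its place and yaw vary. Origin at bench level, straight below the spindle's axis. x runs along the vise from its tommy bar (108 mm out at -x) to its fixed jaw (+x). A brass fitting with a thin stub stands on the block at x=10, y=-40 mm, up to 115 mm above the bench
- block_top (a point): Centre of the mouth of the 27 mm round bore that holds the slotted spindle, in the block's top face (60 mm in x, 104 mm in y), 85 mm above the bench; axes as the vise's. Two raised dark steel index ribs, 13 x 4 mm and 2 mm high, lie on the face along the x axis on both sides of the bore, 16 to 29 mm from its centre
- spindle (a joint): Angle (rad) of the slotted spindle, counter-clockwise from above positive. At 0 and every multiple of pi its slot is in line with the index ribs. Turns both ways, -3.3 to 6.5; starts at 0.6 to 2.54. Stiff: 0.12 N m turns it, light rubbing does not, and it stays where it is left. Until the cover is aside it cannot be reached
- spindle_face (a point): Centre of the spindle's brass face, 82 mm above the bench, 3 mm below the block's top face. The head is 24 mm in diameter; a slot 5 mm wide and 6 mm deep runs right across it along this frame's x axis. Hidden by the dust cover at first
- cover (a joint): Angle (rad) of the flat steel dust cover about its upright pivot at x=0, y=38 mm of the vise frame. 0: shut, centred over the spindle (stop). Grows counter-clockwise from above, the cover swinging to the vise's +x side; stop at 1.9. Starts at 0 to 0.2. Above 1.2 the spindle is clear. Stays where it is left; about 2 N at the fin moves it
- cover_fin (a point): Centre of the upright fin on the cover, by which it is pushed: 4 mm thick in x, 30 mm long in y (this frame, y towards the pivot 38 mm away), 20 mm high, 92.5 to 112.5 mm above the bench. The cover disc below it is 36 mm in diameter, 4 mm thick, its top 92.5 mm above the bench
- rack: Dark steel tool rack, 50 mm in x, 200 mm in y, fixed, its place and yaw vary; origin at bench level under its middle. Its 12 mm plate, top 75 mm above the bench, has three holes (27 mm in x, 21 mm in y) at y = -62, 0, 62 mm, open below. Each holds one tool, tip down, the handle's foot resting on the plate; which is where varies
- driver: Flat-blade screwdriver, 0.14 kg, the tool with the square black handle, 28 x 28 mm, 65 mm high. Origin at the centre of the handle's foot, z up; the flats face its x and y axes. Below, a round shank 8 mm thick ends in a blade 14 mm wide along x, 12 mm high (shoulders sloping above), 3.4 mm thick (its last 2.5 mm: 2.4 mm). Starts within 3 mm of a hole's centre, yaw within 0.3 rad of the rack's
- driver_tip (a point): Middle of the blade's lower edge, 62 mm below the driver's origin; axes as the driver's, blade width along x
- awl: Bystander in the rack: awl with a bulging round wooden handle 62 mm high, 36 mm at its widest. Origin at the handle's foot
- socket_driver: Bystander in the rack: nut driver with round black handle 30 mm in diameter, 62 mm high. Origin at the handle's foot
- collar: Bystander: steel collar 36 mm across, 16 mm high, on the bench. Origin under its centre
- fitting: Bystander: brass stepped fitting, 30 mm across, 30 mm high. Origin under its centre
- spray: Bystander: spray can 52 mm in diameter, 130 mm high. Origin under its centre
- jar: Bystander: jar 60 mm in diameter, 75 mm high. Origin under its centre
- wrench: Bystander: steel wrench 170 mm long, lying flat in the middle of the bench, pointing away from the robot
- bushing: Bystander: dark steel cylinder 32 mm in diameter, 40 mm high. Origin under its centre
- oil: Bystander: grey bottle 56 mm in diameter, 120 mm high. Origin under its centre
There are look-alikes about, which are no part of the job. Leave any purple look-alike of the driver alone. What is shaped like the vise but brown is not meant.

How it is judged:
By the outcome, as a careful person would: the job done as asked, in the order asked, and still so for the second after the job is handed in, with the robot touching nothing.
It also fails if it takes over 69 s, if anything falls off the work surface, if the arm or the gripper's body presses on something with over 40 N, if the wrist force passes 120 N, or if a joint passes its speed limit or range.

## Working session

There is one attempt and no reset: what is moved stays moved. The work goes in short steps, Python scripts to look and compute and a tool call to move; the robot and the scene stay as the last step left them, time stands still between calls to the robot, and variables do not carry over. Pictures are saved under pics/ and viewed, and the job is handed in when it is done.

Besides the shell and the picture viewer there is one more tool, called after "Emit:" as name(argument=value, ...) on one line, values as JSON. move_arm: Moves the arm, as the interface text tells. Its arguments: {"type":"object","properties":{"commands":{"type":"array","items":{"type":"array","items":{"type":"array","items":{"type":"number"}}}},"squeeze":{"type":"number"}},"required":["commands"]}

```bash
ls; mkdir -p pics; cat > h.py <<'E'
import numpy as np,cv2
from cell import ctrl,vision
def cam(n,f=None):
    s=ctrl.read_state(); c=vision.camera(n)
    if f: cv2.imwrite('pics/'+f,cv2.cvtColor(c['pixels'],cv2.COLOR_RGB2BGR))
    np.savez('last_%s.npz'%n,p=np.array(s['position']),r=np.array(s['ee_rot']),**{k:np.array(v) for k,v in c.items()})
    return s,c
def world(c):
    z=c['range_z'];K=np.array(c['camera_matrix']);v,u=np.mgrid[:480,:640]
    P=np.stack([(u-K[0,2])/K[0,0]*z,(v-K[1,2])/K[1,1]*z,z],-1)
    return (P-np.array(c['t']))@np.array(c['R'])
E
python3 - <<'E'
from h import *
s=ctrl.read_state();print(s)
for n in ['scene','top','wrist']:
    s,c=cam(n,n+'0.png')
    print(n,np.array(c['camera_matrix']).tolist(), [ (k,np.array(c[k]).round(4).tolist()) for k in c if k in('R','t','hand_eye')])
print(ctrl.read_state()['clock'],ctrl.tcp_to_tips)
E
```

```text
pics
{'clock': 0.0, 'q': array([-1.16888003e+00,  2.64765119e-01,  1.60534478e+00, -2.21836660e-05,
        1.27367239e+00, -3.69009324e-02]), 'joint_vel': array([-0.00053162, -0.00080098, -0.00137623,  0.00129077,  0.00022707,
       -0.0009109 ]), 'effort': array([ 2.57901862e-03, -5.02098584e+01, -3.56874776e+01,  7.27069052e-02,
        2.93287332e-02, -2.01482658e-04]), 'position': array([ 0.28665295, -0.61074833,  0.4033953 ]), 'ee_rot': array([ 0.59727306, -0.59640748,  0.37982669, -0.37854285]), 'wrist_force': array([-0.17894017, -0.74071124,  0.46683355]), 'ft_torque': array([0.06086435, 0.03907684, 0.00050571]), 'finger_gap': 0.9992779765138873}
scene [[516.1174464734952, 0.0, 318.4220430929609], [0.0, 516.1174464734952, 238.7420039199373], [0.0, 0.0, 1.0]] [('R', [[0.595, 0.8034, 0.0216], [0.5555, -0.3917, -0.7334], [-0.5808, 0.4484, -0.6794]]), ('t', [-0.3048, -0.201, 1.4951])]
top [[620.565413141779, 0.0, 319.29183490834015], [0.0, 620.565413141779, 225.63553375804966], [0.0, 0.0, 1.0]] [('R', [[-0.0076, -0.9999, -0.0145], [-0.9987, 0.0083, -0.0511], [0.0513, 0.0141, -0.9986]]), ('t', [0.0112, 0.5148, 1.3461])]
wrist [[371.64829954431775, 0.0, 319.43629431300553], [0.0, 371.64829954431775, 244.41404930313846], [0.0, 0.0, 1.0]] [('hand_eye', [[1.0, 0.0004, -0.0003, -0.0009], [0.0004, -0.3098, 0.9508, 0.0201], [0.0003, -0.9508, -0.3098, 0.0806], [0.0, 0.0, 0.0, 1.0]])]
0.15 0.166
```

View pics/scene0.png

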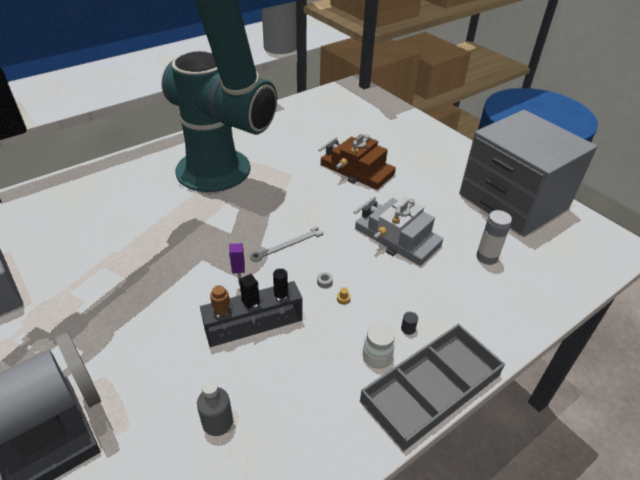

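View pics/top0.png

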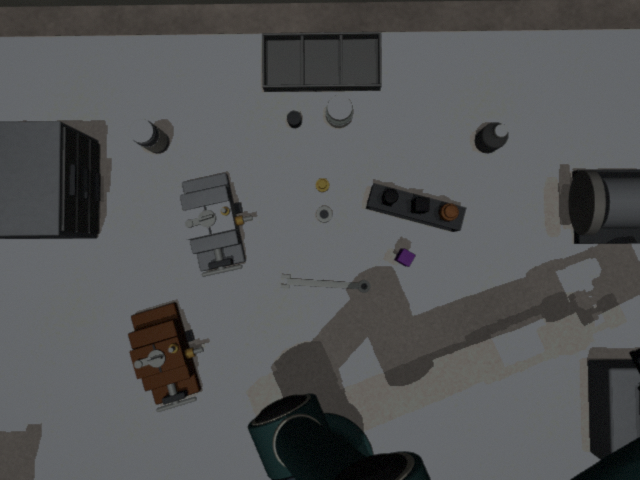

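View pics/wrist0.png

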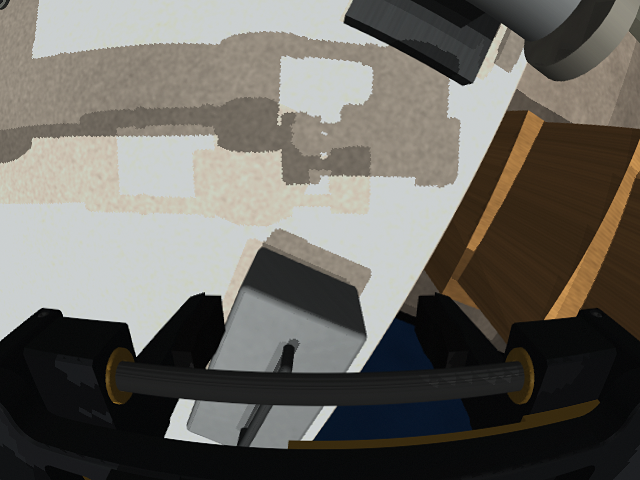

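The scene view shows the grey vise at (398,225) and the rack at (252,313), with the brown vise at (358,158). Driver candidates are black handle (249,290), black handle (281,283) and the purple one on the bench (237,258). I'm enlarging these to tell square from round.

```bash
python3 - <<'E'
from h import *
a=cv2.imread('pics/scene0.png');b=cv2.imread('pics/top0.png')
def L(x,g=2.2): return (255*(x/255.)**(1/g)).astype(np.uint8)
c1=cv2.resize(L(a[230:350,190:310]),(400,400),interpolation=cv2.INTER_CUBIC)
c2=cv2.resize(L(b[165:265,365:465]),(400,400),interpolation=cv2.INTER_CUBIC)
c3=cv2.resize(L(a[180:280,340:440] if 0 else a[185:265,345:445]),(400,200*400//250),interpolation=cv2.INTER_CUBIC)
c3=cv2.resize(L(a[185:265,345:445],1.3),(400,320),interpolation=cv2.INTER_CUBIC)
c4=cv2.resize(L(b[165:285,165:265],1.6),(400,480),interpolation=cv2.INTER_CUBIC)[:320]
c4=cv2.resize(L(b[165:245,170:270],1.6),(400,320),interpolation=cv2.INTER_CUBIC)
o=np.vstack([np.hstack([c1,c2]),np.hstack([c3,c4])])
cv2.imwrite('pics/crop0.png',cv2.resize(o,(660,594)))
for n in ['top','scene']:
    c=np.load(f'last_{n}.npz');W=world(c)
    # handle tops 
    m=(W[...,2]>.12)&(W[...,2]<.16)&(W[...,0]>.35)
    nl,lab,st,ce=cv2.connectedComponentsWithStats(m.astype(np.uint8))
    for i in range(1,nl):
        if st[i,4]>15: print(n,ce[i].round(),st[i,4],W[lab==i].mean(0).round(4),W[lab==i].min(0).round(3),W[lab==i].max(0).round(3))
    # rack
    m=(abs(W[...,2]-.075)<.004)&(W[...,0]>.35)
    nl,lab,st,ce=cv2.connectedComponentsWithStats(m.astype(np.uint8))
    for i in range(1,nl):
        if st[i,4]>60:
            P=W[lab==i]; r=cv2.minAreaRect((P[:,:2]*1000).astype(np.float32)); print(n,'75mm',ce[i].round(),st[i,4],r)
E
```

```text
top [142. 131.] 482 [0.7039 0.3635 0.1304] [0.679 0.34  0.12 ] [0.728 0.388 0.14 ]
top [501. 130.] 95 [ 0.6991 -0.3623  0.1226] [ 0.687 -0.376  0.12 ] [ 0.712 -0.35   0.128]
top [ 74. 186.] 744 [0.5927 0.4978 0.1387] [0.492 0.484 0.12 ] [0.711 0.576 0.16 ]
top [583. 203.] 577 [ 0.5493 -0.5165  0.1411] [ 0.487 -0.536  0.12 ] [ 0.616 -0.512  0.16 ]
top [619. 179.] 140 [ 0.5952 -0.584   0.1522] [ 0.58  -0.625  0.139] [ 0.6   -0.549  0.16 ]
top [391. 196.] 183 [ 0.5667 -0.1371  0.1369] [ 0.553 -0.152  0.122] [ 0.581 -0.123  0.146]
top [422. 204.] 236 [ 0.5498 -0.198   0.1395] [ 0.536 -0.213  0.12 ] [ 0.564 -0.184  0.147]
top [450. 211.] 253 [ 0.535  -0.2547  0.1319] [ 0.518 -0.274  0.12 ] [ 0.553 -0.239  0.144]
top [619. 224.] 224 [ 0.507  -0.5806  0.1503] [ 0.501 -0.625  0.128] [ 0.527 -0.548  0.16 ]
top [406. 257.] 204 [ 0.4447 -0.1671  0.1275] [ 0.427 -0.185  0.122] [ 0.463 -0.15   0.136]
top 75mm [339. 107.] 403 ((761.61328125, -37.31763458251953), (50.730567932128906, 51.5652961730957), 89.5045394897461)
top 75mm [489. 142.] 64 ((685.0234985351562, -353.1988830566406), (49.327453613
[... 1294 characters left out ...]
7.0422058105469, 118.10233306884766), 31.847929000854492)
scene 75mm [414. 224.] 503 ((542.3670654296875, 239.8382568359375), (95.56231689453125, 105.2158203125), 12.2471923828125)
scene 75mm [250. 304.] 1397 ((549.2711181640625, -196.96109008789062), (200.54025268554688, 54.72996139526367), 74.61003112792969)
scene 75mm [381. 334.] 508 ((759.8504028320312, -37.42530822753906), (51.90058135986328, 52.917686462402344), 20.178728103637695)
scene 75mm [214. 410.] 152 ((712.0324096679688, -368.57366943359375), (54.009822845458984, 28.363637924194336), 67.30699920654297)
scene 75mm [ 35. 433.] 148 ((584.0253295898438, -619.983642578125), (5.156167984008789, 69.28620910644531), 0.5000947713851929)
```

View pics/crop0.png

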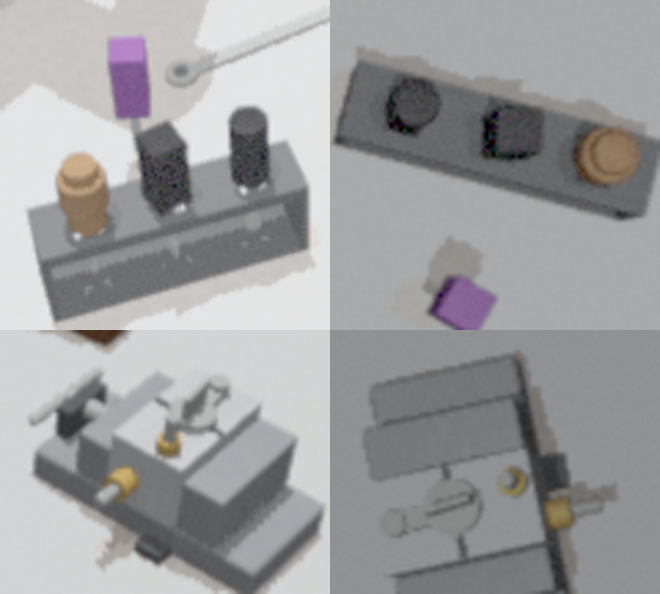

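The top-right and upper-left crops show the middle rack handle (scene 249,290; top 421,204) to be square and black, so that's the driver. The left one (top 390,197) is round, and the purple one stands on the bench, so I leave both alone. Next I measure the vise, cover and driver accurately.

```bash
cat >> h.py <<'E'
from scipy.spatial.transform import Rotation as Rn
def Rm(q): return Rn.from_quat([q[1],q[2],q[3],q[0]]).as_matrix()
def wworld(c,p,q):
    # fisheye wrist -> world
    z=c['range_z'];K=np.array(c['camera_matrix']);v,u=np.mgrid[:480,:640]
    a=(u-K[0,2])/K[0,0];b=(v-K[1,2])/K[1,1];r=np.hypot(a,b)+1e-9
    t=np.tan(np.minimum(r,1.5))/r
    P=np.stack([a*t*z,b*t*z,z],-1)
    H=np.array(c['hand_eye']);P=P@H[:3,:3].T+H[:3,3]
    return P@Rm(q).T+np.array(p)
E
python3 - <<'E'
from h import *
s=ctrl.read_state();print(Rm(s['ee_rot']).round(3))
for n in ['top','scene']:
    c=np.load(f'last_{n}.npz');W=world(c)
    box=(W[...,0]>.45)&(W[...,0]<.7)&(W[...,1]>.15)&(W[...,1]<.35)
    for lo,hi in [(.070,.078),(.083,.0865),(.0905,.0955),(.098,.12)]:
        m=box&(W[...,2]>lo)&(W[...,2]<hi);P=W[m]
        r=cv2.minAreaRect((P[:,:2]*1000).astype(np.float32))
        print(n,lo,hi,m.sum(),P.mean(0).round(4),r)
    # driver top
    m=(W[...,2]>.137)&(W[...,2]<.15)&(abs(W[...,0]-.55)<.03)&(abs(W[...,1]+.198)<.03)
    P=W[m];print('driver',m.sum(),P.mean(0),cv2.minAreaRect((P[:,:2]*1000).astype(np.float32)))
c=np.load('last_top.npz');W=world(c)
m=(W[...,0]>.45)&(W[...,0]<.7)&(W[...,1]>.15)&(W[...,1]<.35)
np.set_printoptions(linewidth=250)
print((W[170:275:3,178:250:3,2]*1000).astype(int))
E
```

```text
[[ 0.425 -0.001  0.905]
 [-0.905  0.002  0.425]
 [-0.002 -1.     0.   ]]
top 0.07 0.078 884 [0.5522 0.2429 0.0739] ((588.4210815429688, 257.4967346191406), (259.1307373046875, 109.40348052978516), 18.011106491088867)
top 0.083 0.0865 493 [0.5254 0.2374 0.085 ] ((600.8729248046875, 263.72235107421875), (229.3072509765625, 108.38739776611328), 19.065109252929688)
top 0.0905 0.0955 226 [0.5333 0.2448 0.0928] ((604.4308471679688, 264.3565979003906), (231.1232452392578, 100.01287841796875), 20.922855377197266)
top 0.098 0.12 145 [0.574  0.263  0.1083] ((593.076171875, 297.4401550292969), (214.3766632080078, 86.54844665527344), 43.35184860229492)
driver 201 [ 0.550435   -0.19904099  0.14101124] ((549.72802734375, -198.79736328125), (28.72221565246582, 28.09010887145996), 89.44662475585938)
scene 0.07 0.078 569 [0.5632 0.2409 0.0739] ((589.6259765625, 257.9356994628906), (264.094970703125, 108.16941833496094), 20.258136749267578)
scene 0.083 0.0865 329 [0.5292 0.2337 0.085 ] ((600.8976440429688, 263.00830078125), (229.25755310058594, 109.9776611328125), 17.025026321411133)
scene 0.0905 0.09
[... 4022 characters left out ...]
 30   30   29   29   34   32   53   48   28   28   24   27   30   26   28   22   -1]
 [  -6    0    0   -1    1    2    0   29   30   25   28   32   29   52   55   56   59   54   40   26   31   26   29    0]
 [   0   -1    0    4    2    1   -4   25   27   27   53   55   58   59   52   55   63   58   46   22    2    0    1    0]
 [   3    0    1    1    1   -1    1   23   26   26   24   53   54   59   57   51    3    1   51   48   49   50    1    3]
 [   1    0    1    0    0    4    2    4   32   27   24    5    3   43   50   52   49   52   54   50    0   -3    0    3]
 [   0    0    0    1    0    0    2    1    5   51 1370   44   46   50   53    0    2    0    4    0    1    0   -1    0]]
```

```bash
cat >> h.py <<'E'
def plan(tp,yaw_deg,n,claw,p=None,R=None,show=True):
    """rows to bring TCP to tp with tool y down and tool x at yaw_deg (mod nothing)"""
    s=ctrl.read_state()
    p=np.array(s['position']) if p is None else np.array(p);R=Rm(s['ee_rot']) if R is None else R
    c,si=np.cos(np.radians(yaw_deg)),np.sin(np.radians(yaw_deg))
    x=np.array([c,si,0]);y=np.array([0,0,-1.]);G=np.stack([x,y,np.cross(x,y)],1)
    rows=[];tp=np.array(tp)
    tot=Rn.from_matrix(R.T@G).as_rotvec()
    for i in range(n):
        d=R.T@(tp-p)/(n-i)*100; w=np.degrees(Rn.from_matrix(R.T@G).as_rotvec())/(n-i)
        d=d.round(2);w=w.round(1);rows.append([claw,*d.tolist(),*w.tolist()])
        p=p+R@d/100;R=R@Rn.from_rotvec(np.radians(w)).as_matrix()
    for i in range(0,n,5): print([rows[i:i+5]])
    return p,R
def st():
    s=ctrl.read_state();R=Rm(s['ee_rot'])
    print('t',round(s['clock'],2),'p',s['position'].round(4),'yaw',np.degrees(np.arctan2(R[1,0],R[0,0])).round(2),'tilt',R[:2,1].round(4),'F',s['wrist_force'].round(2),'T',s['ft_torque'].round(3),'gap',round(s['finger_gap'],4),'q6',s['q'][5].round(3))
E
python3 - <<'E'
from h import *
c=np.load('last_top.npz');W=world(c);K=c['camera_matrix']
def px(u,v,z):
    d=c['R'].T@np.array([(u-K[0,2])/K[0,0],(v-K[1,2])/K[1,1],1]);o=-c['R'].T@c['t'];return o+d*(z-o[2])/d[2]
for u,v,z in [(206.4,218,.0925),(190,222.6,.0925)]: print(px(u,v,z))
m=(W[...,2]>.022)&(W[...,2]<.2);nl,lab,stt,ce=cv2.connectedComponentsWithStats(m.astype(np.uint8))
l=lab[222,213];P=W[lab==l];print(stt[l],cv2.minAreaRect((P[:,:2]*1000).astype(np.float32)))
# base only
m2=(lab==l)&(W[...,2]<.036);P=W[m2];print(cv2.minAreaRect((P[:,:2]*1000).astype(np.float32)))
st()
plan([.51,.22,.40],12,20,1)
E
```

```text
[0.52855815 0.23947359 0.0925    ]
[0.51930883 0.27348675 0.0925    ]
[ 180  173   73  104 4814] ((523.4429931640625, 219.88015747070312), (212.5414276123047, 140.53884887695312), 12.230660438537598)
((526.0712890625, 237.12521362304688), (200.45623779296875, 102.30484008789062), 11.839479446411133)
t 0.15 p [ 0.2867 -0.6108  0.4036] yaw -64.86 tilt [-0.0007  0.0017] F [-0.57  0.58 -0.08] T [-0.019  0.011  0.018] gap 1.0009 q6 -0.037
[[[1, -3.29, 0.02, 2.78, -0.0, -3.8, -0.0], [1, -3.09, 0.02, 2.99, -0.0, -3.8, -0.0], [1, -2.89, 0.02, 3.19, -0.0, -3.8, -0.0], [1, -2.67, 0.03, 3.37, -0.0, -3.9, -0.0], [1, -2.44, 0.02, 3.54, -0.0, -3.8, -0.0]]]
[[[1, -2.2, 0.03, 3.7, -0.0, -3.9, -0.0], [1, -1.94, 0.02, 3.84, -0.0, -3.8, -0.0], [1, -1.68, 0.03, 3.96, -0.0, -3.9, -0.0], [1, -1.41, 0.02, 4.06, -0.0, -3.8, -0.0], [1, -1.14, 0.03, 4.15, -0.0, -3.9, -0.0]]]
[[[1, -0.85, 0.02, 4.22, -0.0, -3.8, -0.0], [1, -0.57, 0.03, 4.26, -0.0, -3.9, -0.0], [1, -0.28, 0.02, 4.29, -0.0, -3.8, -0.0], [1, 0.01, 0.03, 4.3, -0.0, -3.9, -0.0], [1, 0.3, 0.02, 4.29, -0.0, -3.8, -0.0]]]
[[[1, 0.58, 0.03, 4.26, -0.0, -3.9, -0.0], [1, 0.87, 0.02, 4.21, -0.0, -3.8, -0.0], [1, 1.15, 0.03, 4.15, -0.0, -3.9, -0.0], [1, 1.43, 0.02, 4.06, -0.1, -3.8, -0.0], [1, 1.69, 0.02, 3.95, -0.0, -3.9, -0.0]]]
```

Emit:
move_arm(commands=[[[0, -3.3, 0, 2.8, 0, -3.8, 0], [0, -3.1, 0, 3.0, 0, -3.8, 0], [0, -2.9, 0, 3.2, 0, -3.8, 0], [0, -2.7, 0, 3.4, 0, -3.9, 0], [0, -2.4, 0, 3.5, 0, -3.8, 0]]])

```text
clock: 0.78
position: [0.3421, -0.399, 0.4011]
ee_rot: [0.653, -0.651, 0.274, -0.272]
wrist_force: [0.9, -0.3, 0.4]
finger_gap: 0.455
```

Emit:
move_arm(commands=[[[0, -2.2, 0, 3.7, 0, -3.9, 0], [0, -1.9, 0, 3.8, 0, -3.8, 0], [0, -1.7, 0, 4.0, 0, -3.9, 0], [0, -1.4, 0, 4.1, 0, -3.8, 0], [0, -1.1, 0, 4.2, 0, -3.9, 0]]])

```text
clock: 1.4
position: [0.3968, -0.1829, 0.4009]
ee_rot: [0.691, -0.688, 0.158, -0.155]
wrist_force: [1.4, 0.4, -0.3]
finger_gap: 0.004
```

Emit:
move_arm(commands=[[[0, -0.9, 0, 4.2, 0, -3.8, 0], [0, -0.6, 0, 4.3, 0, -3.9, 0], [0, -0.3, 0, 4.3, 0, -3.8, 0], [0, 0, 0, 4.3, 0, -3.9, 0], [0, 0.3, 0, 4.3, 0, -3.8, 0]]])

```text
clock: 2.02
position: [0.4472, 0.0339, 0.4015]
ee_rot: [0.708, -0.704, 0.036, -0.035]
wrist_force: [0.7, 0.1, -0.3]
finger_gap: 0.008
```

Emit:
move_arm(commands=[[[0, 0.6, 0, 4.3, 0, -3.9, 0], [0, 0.9, 0, 4.2, 0, -3.8, 0], [0, 1.2, 0, 4.2, 0, -3.9, 0], [0, 1.4, 0, 4.1, 0, -3.8, 0], [0, 1.7, 0, 4.0, 0, -3.9, 0]]])

```text
clock: 2.65
position: [0.4968, 0.2524, 0.4016]
ee_rot: [0.703, -0.7, -0.088, 0.088]
wrist_force: [1.1, -0.7, -0.2]
finger_gap: 0.005
```

```bash
python3 - <<'E'
from h import *
st();s,c=cam('wrist','w1.png');st()
E
```

```text
t 2.65 p [0.4968 0.2524 0.4016] yaw 14.29 tilt [-0.0018  0.0044] F [ 1.12 -0.7  -0.17] T [-0.063 -0.179 -0.015] gap 0.0054 q6 0.173
t 2.7 p [0.4976 0.2563 0.4016] yaw 14.5 tilt [-0.0007  0.0088] F [ 1.8   3.08 -0.16] T [ 0.075 -0.175 -0.024] gap 0.0106 q6 0.173
```

View pics/w1.png

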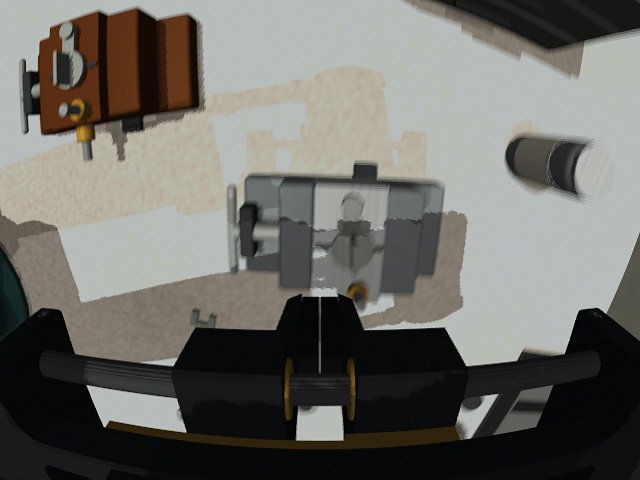

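The wrist picture shows the grey vise at (340,235), the closed cover disc at about (350,243) and its pivot at (352,205). The arm was still coasting, so I lower it, settle and measure again.

Emit:
move_arm(commands=[[[0, 0, 4, -2, 0, 0.5, 0], [0, 0, 3, -1, 0, 0.5, 0], [0, 0, 0, 0, 0, 0, 0], [0, 0, 0, 0, 0, 0, 0], [0, 0, 0, 0, 0, 0, 0]]])

```text
clock: 3.32
position: [0.5057, 0.23, 0.3318]
ee_rot: [0.706, -0.698, -0.085, 0.083]
wrist_force: [0.1, 0.6, -0.4]
finger_gap: 0.003
```

```bash
python3 - <<'E'
from h import *
st();s,c=cam('wrist','w2.png');st()
W=wworld(c,s['position'],s['ee_rot'])
m=(W[...,0]>.38)&(W[...,0]<.7)&(W[...,1]>.12)&(W[...,1]<.4)&(W[...,2]>.02)&(W[...,2]<.125)
m[290:]=False
Z=W[...,2]
for lo,hi in [(.022,.036),(.07,.078),(.082,.0875),(.0905,.0945),(.098,.12)]:
    k=m&(Z>lo)&(Z<hi);print(lo,k.sum(),W[k].mean(0).round(4),cv2.minAreaRect((W[k][:,:2]*1000).astype(np.float32)))
a=cv2.imread('pics/w2.png');cv2.imwrite('pics/w2c.png',cv2.resize(a[150:320,230:460],(800,591),interpolation=cv2.INTER_CUBIC))
E
```

```text
t 3.33 p [0.5057 0.23   0.3318] yaw 13.68 tilt [0.0017 0.0105] F [ 0.12  0.56 -0.41] T [-0.024 -0.095 -0.02 ] gap 0.0031 q6 0.136
t 3.38 p [0.5058 0.23   0.3321] yaw 13.68 tilt [0.0024 0.0107] F [0.1  0.25 0.42] T [ 0.067 -0.1    0.077] gap 0.0054 q6 0.136
0.022 6037 [0.5234 0.2535 0.028 ] ((572.2723388671875, 263.1922912597656), (322.15814208984375, 135.91407775878906), 24.089054107666016)
0.07 5569 [0.575  0.2682 0.0738] ((596.2919921875, 282.84283447265625), (265.9387512207031, 105.5093994140625), 27.08283233642578)
0.082 7874 [0.5236 0.2603 0.085 ] ((599.3447875976562, 292.6723327636719), (254.54574584960938, 91.17142486572266), 27.009872436523438)
0.0905 2636 [0.539  0.2572 0.0924] ((606.1669921875, 304.1383056640625), (237.422119140625, 62.27146530151367), 30.700252532958984)
0.098 1945 [0.6432 0.3324 0.11  ] ((608.1903076171875, 313.38836669921875), (229.91123962402344, 57.159420013427734), 34.23063659667969)
```

View pics/w2c.png

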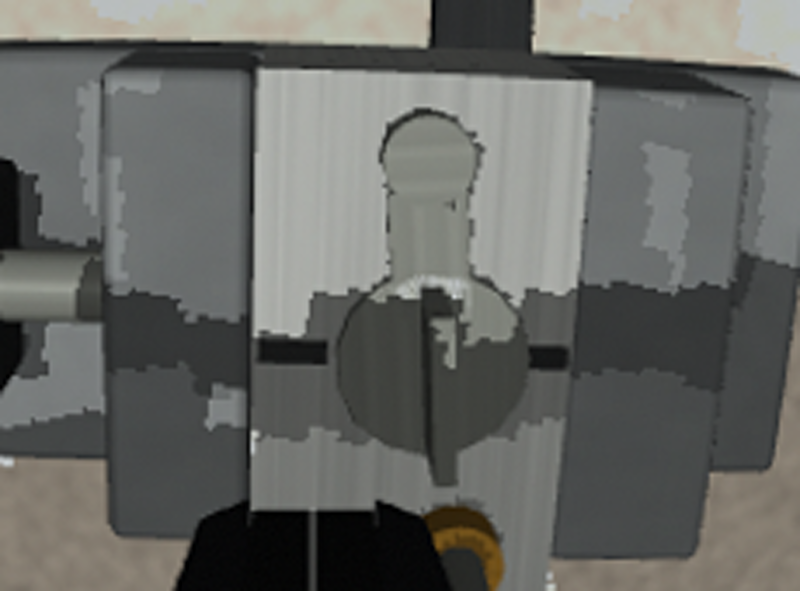

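```bash
cat >> h.py <<'E'
def wray(c,p,q,u,v,z):
    """wrist pixel -> world point at height z"""
    K=np.array(c['camera_matrix']);a=(u-K[0,2])/K[0,0];b=(v-K[1,2])/K[1,1];r=np.hypot(a,b)+1e-9
    d=np.array([a/r*np.sin(r),b/r*np.sin(r),np.cos(r)]);H=np.array(c['hand_eye'])
    d=Rm(q)@H[:3,:3]@d;o=Rm(q)@H[:3,3]+np.array(p);return o+d*(z-o[2])/d[2]
E
python3 - <<'E'
from h import *
c=np.load('last_wrist.npz')
f=lambda cx,cy,z:wray(c,c['p'],c['r'],230+cx/3.478,150+cy/3.478,z)
a=f(258,351,.087);b=f(570,358,.087);print('rib ends',a,b,'mid',(a+b)/2,'len',np.linalg.norm(b-a),'yaw',np.degrees(np.arctan2(*(b-a)[1::-1])))
for n,x,y,z in [('Lrib in',327,352,.087),('disc L',337,357,.0925),('disc R',527,350,.0925),('disc bot',430,452,.0925),('fin far',425,290,.1125),('fin near top',445,485,.1125),('blockTL',255,68,.085),('blockTR',592,80,.085),('blockBL',249,510,.085)]: print(n,f(x,y,z).round(4))
cam('top','t2.png')
E
```

```text
rib ends [0.49557823 0.23406757 0.087     ] [0.55244681 0.24637425 0.087     ] mid [0.52401252 0.24022091 0.087     ] len 0.05818496313744519 yaw 12.210834604890039
Lrib in [0.508  0.2369 0.087 ]
disc L [0.5094 0.2381 0.0925]
disc R [0.5426 0.2475 0.0925]
disc bot [0.5307 0.2242 0.0925]
fin far [0.5184 0.259  0.1125]
fin near top [0.5308 0.2266 0.1125]
blockTL [0.4832 0.2843 0.085 ]
blockTR [0.542  0.2971 0.085 ]
blockBL [0.5012 0.2012 0.085 ]
```

```bash
cat >> h.py <<'E'
VO=np.array([.5240,.2402]);VY=np.radians(12.2)
def v2w(x,y,z=None):
    r=VO+np.array([x*np.cos(VY)-y*np.sin(VY),x*np.sin(VY)+y*np.cos(VY)])/1000
    return np.array([*r,z]) if z is not None else r
def w2v(p):
    d=(np.array(p)[:2]-VO)*1000;return np.array([d[0]*np.cos(VY)+d[1]*np.sin(VY),-d[0]*np.sin(VY)+d[1]*np.cos(VY)])
E
python3 - <<'E'
from h import *
st();print(w2v(ctrl.read_state()['position']))
p,R=plan(v2w(-30,-9,.264),12.2,3,0)
E
```

```text
t 3.42 p [0.5058 0.2301 0.3321] yaw 13.69 tilt [0.0025 0.0108] F [-0.2   0.39  0.49] T [-0.06  -0.096 -0.031] gap 0.0066 q6 0.136
[-19.91821983  -6.06605621]
[[[0, -0.35, 2.27, -0.11, -0.2, 0.5, 0.1], [0, -0.34, 2.27, -0.11, -0.2, 0.5, 0.1], [0, -0.34, 2.26, -0.1, -0.2, 0.5, 0.1]]]
```

Emit:
move_arm(commands=[[[0, -0.5, 1.0, -0.1, -0.2, 0.5, 0.1], [0, -0.5, 2.0, -0.1, -0.2, 0.5, 0.1], [0, 0, 2.0, -0.1, -0.2, 0.5, 0.1], [0, 0, 1.8, 0, 0, 0, 0], [0, 0, 0, 0, 0, 0, 0]]])

```text
clock: 4.05
position: [0.496, 0.2252, 0.2628]
ee_rot: [-0.703, 0.703, 0.076, -0.074]
wrist_force: [-0.1, -0.6, 0.6]
finger_gap: 0.006
```

```bash
python3 - <<'E'
from h import *
st();print(w2v(ctrl.read_state()['position']))
s,c=cam('wrist','w3.png')
E
```

```text
t 4.05 p [0.496  0.2252 0.2628] yaw 12.12 tilt [ 0.0027 -0.    ] F [-0.12 -0.64  0.56] T [-0.038 -0.104 -0.02 ] gap 0.006 q6 0.17
[-30.50650336  -8.77895685]
```

View pics/w3.png

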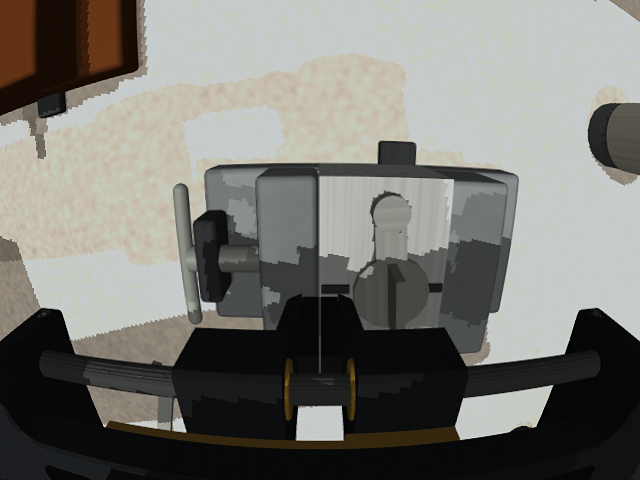

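The view shows the closed fingers (tips at 322,297) left of the fin (395,285). Now I push in an arc.

Emit:
move_arm(commands=[[[0, 1.4, 0, -0.2, 0, 0, 0], [0, 1.3, 0, 0.25, 0, 0, 0], [0, 1.3, 0, 0.8, 0, 0, 0], [0, 0.75, 0, 0.95, 0, 0, 0], [0, 0.5, 0, 1.3, 0, 0, 0]]])

```text
clock: 4.72
position: [0.5444, 0.2681, 0.2646]
ee_rot: [-0.703, 0.704, 0.075, -0.074]
wrist_force: [-2.5, -2.6, -0.4]
finger_gap: 0.008
```

```bash
python3 - <<'E'
from h import *
st();print(w2v(ctrl.read_state()['position']))
s,c=cam('wrist','w4.png')
E
```

```text
t 4.72 p [0.5444 0.2681 0.2646] yaw 12.06 tilt [ 0.0015 -0.0014] F [-2.55 -2.58 -0.4 ] T [-0.565  0.228  0.03 ] gap 0.0083 q6 0.208
[25.82409372 23.00184947]
```

View pics/w4.png

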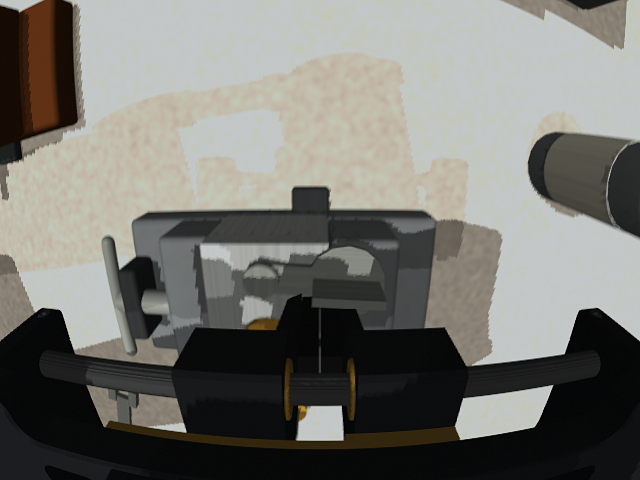

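The cover now lies to the right at about 1.5 rad, with the fin at (348,290). I back off and look at the slot.

Emit:
move_arm(commands=[[[0, -0.5, -0.5, -1.0, 0, 0, 0], [0, -1.0, -4, -2, 0, 0, 0], [0, -1, -2, -2, 0, 0, 0], [0, 0, 0, 0, 0, 0, 0], [0, 0, 0, 0, 0, 0, 0]]])

```text
clock: 5.4
position: [0.5311, 0.2154, 0.3344]
ee_rot: [0.704, -0.702, -0.08, 0.07]
wrist_force: [-0.4, 0.5, -0.3]
finger_gap: 0.002
```

```bash
python3 - <<'E'
from h import *
st();print(w2v(ctrl.read_state()['position']))
s,c=cam('wrist','w5.png')
a=cv2.imread('pics/w5.png');cv2.imwrite('pics/w5c.png',cv2.resize(a[150:320,230:460],(800,591),interpolation=cv2.INTER_CUBIC))
E
```

```text
t 5.4 p [0.5311 0.2154 0.3344] yaw 12.2 tilt [0.0129 0.0051] F [-0.4   0.51 -0.3 ] T [-0.009 -0.077  0.014] gap 0.0017 q6 0.129
[  1.69640883 -25.74010925]
```

View pics/w5c.png

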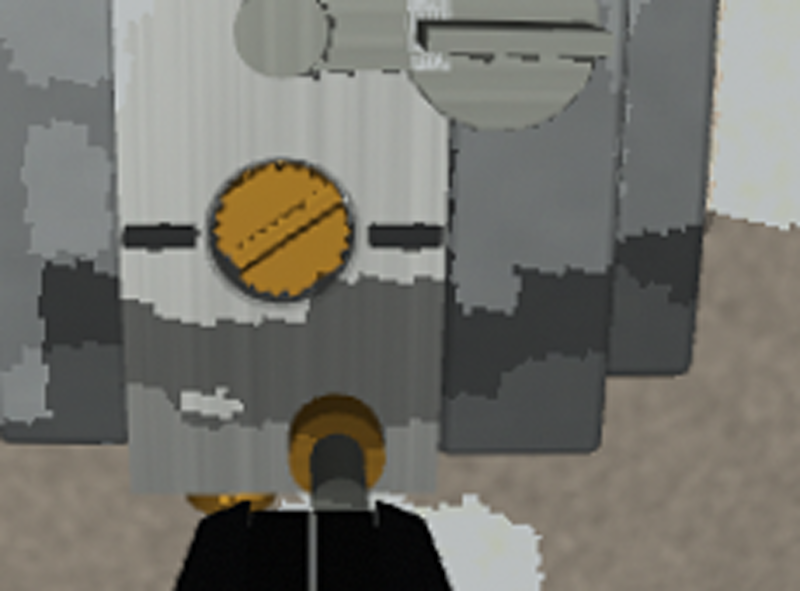

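The spindle is at crop (282,230), clear of the cover. Its slot runs from lower left to upper right, between the ribs at (160,237) and (405,236).

```bash
python3 - <<'E'
from h import *
c=np.load('last_wrist.npz')
f=lambda cx,cy,z:wray(c,c['p'],c['r'],230+cx/3.478,150+cy/3.478,z)
for a,b,z in [((240,271),(347,205),.082),((235,246),(322,194),.082),((123,236.5),(443,236.5),.087)]:
    A=f(*a,z);B=f(*b,z);print(A,B,(A+B)/2,w2v((A+B)/2),np.degrees(np.arctan2(*(B-A)[1::-1]))-12.2)
# rib + bore centers
for q in [(196,236.5),(369,236.5)]: print('rib in',w2v(f(*q,.087)))
for q in [(208,230),(356,230),(282,157),(282,302)]: print('bore',w2v(f(*q,.085)))
a=cv2.imread('pics/w5.png')
# brass mask in spindle
hsv=cv2.cvtColor(a,cv2.COLOR_BGR2HSV);m=((hsv[...,0]>8)&(hsv[...,0]<30)&(hsv[...,1]>120));m[:190]=0;m[240:]=0
v,u=np.nonzero(m);print(u.mean(),v.mean(),u.min(),u.max(),v.min(),v.max(),w2v(wray(c,c['p'],c['r'],(u.min()+u.max())/2,(v.min()+v.max())/2,.082)))
o=cv2.resize(a[185:245,280:345],(780,720),interpolation=cv2.INTER_NEAREST)[:590];cv2.imwrite('pics/w5d.png',o)
E
```

```text
[0.51764167 0.23062901 0.082     ] [0.53440846 0.24707519 0.082     ] [0.52602506 0.2388521  0.082     ] [ 1.69448223 -1.74540634] 32.24692055421846
[0.51578531 0.2351551  0.082     ] [0.52946705 0.24813247 0.082     ] [0.52262618 0.24164379 0.082     ] [-1.03768772  1.70150157] 31.28652664369851
[0.49537975 0.23402447 0.087     ] [0.55235016 0.2461001  0.087     ] [0.52386495 0.24006228 0.087     ] [-0.16109809 -0.10606682] -0.23253445574072273
rib in [-15.91852234  -0.10423717]
rib in [15.45348006 -0.23210148]
bore [-13.84762438   0.61259963]
bore [13.17991542  0.50179315]
bore [-0.25805656 14.07571869]
bore [ -0.4088663  -13.18141735]
310.7811387900356 214.99110320284697 291 330 197 234 [-0.72762204  0.23367311]
```

View pics/w5d.png

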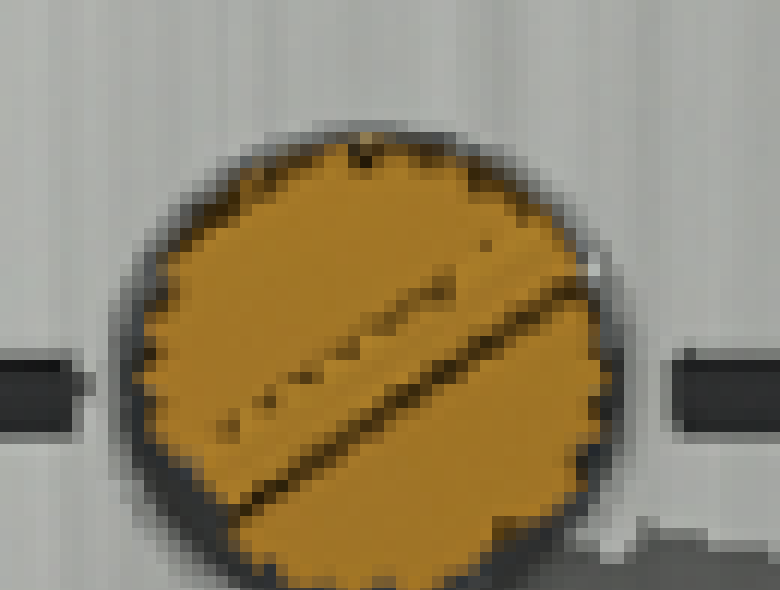

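```bash
python3 - <<'E'
from h import *
st();plan([.550,-.215,.355],0,9,.6)
E
```

```text
t 5.45 p [0.5311 0.2155 0.3342] yaw 12.22 tilt [0.0125 0.0048] F [-0.    0.04  1.13] T [-0.044 -0.08  -0.033] gap 0.0051 q6 0.128
[[[0.6, -0.8, -0.25, -4.72, -0.0, 1.4, 0.1], [0.6, -0.69, -0.25, -4.74, -0.0, 1.4, 0.1], [0.6, -0.57, -0.25, -4.75, -0.0, 1.3, 0.1], [0.6, -0.47, -0.25, -4.76, -0.0, 1.4, 0.1], [0.6, -0.35, -0.25, -4.77, -0.0, 1.3, 0.1]]]
[[[0.6, -0.24, -0.25, -4.78, -0.0, 1.4, 0.1], [0.6, -0.13, -0.24, -4.79, -0.1, 1.3, 0.0], [0.6, -0.02, -0.24, -4.79, -0.0, 1.4, 0.1], [0.6, 0.1, -0.24, -4.79, -0.1, 1.3, 0.0]]]
```

Emit:
move_arm(commands=[[[0.6, -0.8, -0.3, -4.7, 0, 1.4, 0.1], [0.6, -0.7, -0.3, -4.7, 0, 1.4, 0.1], [0.6, -0.6, -0.3, -4.7, 0, 1.3, 0.1], [0.6, -0.5, -0.3, -4.7, 0, 1.4, 0.1], [0.6, -0.4, -0.3, -4.7, 0, 1.3, 0.1]]])

```text
clock: 6.08
position: [0.5408, -0.0219, 0.3432]
ee_rot: [0.708, -0.704, -0.035, 0.036]
wrist_force: [0.5, -0.6, -0.2]
finger_gap: 0.548
```

Emit:
move_arm(commands=[[[0.6, -0.2, -0.2, -4.7, 0, 1.4, 0], [0.6, -0.1, -0.2, -4.7, 0, 1.3, 0], [0.6, 0, -0.2, -4.5, 0, 1.4, 0], [0.6, 0, -0.2, -2, 0, 1.3, 0], [0.6, 0, 0, 0, 0, 0, 0]]])

```text
clock: 6.7
position: [0.5498, -0.1861, 0.3452]
ee_rot: [0.71, -0.704, 0.002, 0.003]
wrist_force: [-0.1, 1.1, -0.4]
finger_gap: 0.6
```

```bash
python3 - <<'E'
from h import *
st()
E
```

```text
t 6.7 p [ 0.5498 -0.1861  0.3452] yaw 0.1 tilt [-0.0061  0.0081] F [-0.08  1.05 -0.4 ] T [-0.031 -0.106 -0.02 ] gap 0.5998 q6 -0.375
```

```bash
python3 - <<'E'
from h import *
s,c=cam('wrist','w6.png');st()
W=wworld(c,s['position'],s['ee_rot'])
m=(W[...,2]>.13)&(W[...,2]<.15)&(abs(W[...,0]-.55)<.035)&(abs(W[...,1]+.199)<.03)
P=W[m];print(m.sum(),P.mean(0),cv2.minAreaRect((P[:,:2]*1000).astype(np.float32)))
a=cv2.imread('pics/w6.png');a=(255*(a/255.)**.5).astype(np.uint8)
cv2.imwrite('pics/w6b.png',a)
E
```

```text
t 6.75 p [ 0.5496 -0.1853  0.345 ] yaw 0.16 tilt [-0.0066  0.0085] F [-0.79 -0.16 -0.17] T [ 0.001 -0.078  0.018] gap 0.6027 q6 -0.375
2447 [ 0.54858675 -0.19501051  0.1392375 ] ((548.7053833007812, -197.0189208984375), (28.5670166015625, 28.705745697021484), 0.013397971168160439)
```

View pics/w6b.png

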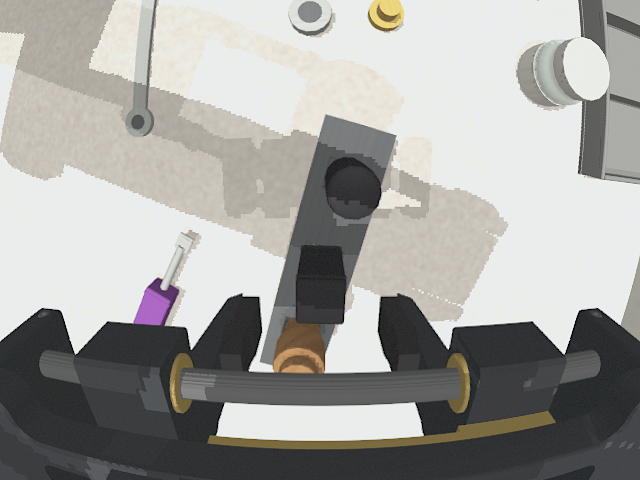

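The square black handle (320,285) lies between the open fingers, the awl is at (300,350) and the round nut driver at (353,190). I use depth to isolate the top face.

```bash
python3 - <<'E'
from h import *
c=np.load('last_wrist.npz');W=wworld(c,c['p'],c['r'])
np.set_printoptions(linewidth=220)
print((W[236:330:4,290:352:4,2]*1000).astype(int))
m=(W[...,2]>.133)&(W[...,2]<.148)&(abs(W[...,0]-.55)<.035)&(abs(W[...,1]+.199)<.03)
m=cv2.morphologyEx(m.astype(np.uint8),cv2.MORPH_OPEN,np.ones((3,3)));v,u=np.nonzero(m);print(u.min(),u.max(),v.min(),v.max())
h=cv2.convexHull(np.stack([u,v],1).astype(np.int32))
ap=cv2.approxPolyDP(h,4,True)[:,0];print(ap.tolist())
for q in ap: print(wray(c,c['p'],c['r'],*q,.140).round(4))
P=[wray(c,c['p'],c['r'],*q,.140)[:2]*1000 for q in h[:,0]];print(cv2.minAreaRect(np.array(P,np.float32)))
a=cv2.imread('pics/w6b.png');a=(255*(a/255.)**.6).astype(np.uint8);cv2.imwrite('pics/w6c.png',cv2.resize(a[235:330,280:360],(500,594),interpolation=cv2.INTER_NEAREST))
E
```

```text
[[  0  74  74  75  75  74  74  75  74  75  73  75  74  75  74  75]
 [ 75  75  75  74  75  74  74  75  75  74  74  74  74  75  74  74]
 [ 75  74  73  75  74   3  72  74  74  74  74  76  74  74  74  74]
 [ 76  75  73  84  86  84  84  85  83  83  83  82  82  75  74  74]
 [ 74  75  75  92  93  91  91  92  90  91  90  90  90  71  74  74]
 [ 74  75  74 100 102 101 101 101  99  98  99  98  99  74  75  74]
 [ 74  75  75 108 107 106 106 106 107 106 105 105 107 102  74  75]
 [ 74  73  75 115 115 115 116 114 114 114 114 114 114 111  74  74]
 [ 75  75 120 123 123 122 121 122 121 121 121 121 120 120  74  75]
 [ 75  75 127 128 128 127 128 126 128 127 127 126 127 126  74  75]
 [ 74  75 136 325 135 135 135 134 134 134 135 133 133 133 134  76]
 [ 75  75 139 138 140 138 138 138 137 138 138 139 137 138 135  74]
 [ 76  74 139 140 141 140 139 140 139 139 139 138 140 139 139  -1]
 [ 74  74 138 140 140 139 139 139 140 140 139 139 140 140 138   0]
 [ 76  76 140 139 139 139 139 140 139 139 138 139 140 139 137   0]
 [ 75  74 139 139 139 139 139 139 140 141 140 140 139 140   0   0]
 [ 75  75 140 139 140 139 138 138 139 138 140 140 140 140   0   0]
 [ 75  74 140 139 139 139 139 139 140 140 140 140 139 139   0   0]
 [ 75  75 140 139 140 140 140 140 140 140 140 140 140 139   0   0]
 [ 73  74 140 140 139 140 140 325 140 140 138 140 140 140  -1   0]
 [ 75  73 139 140 140 140 140 139 139 325 140 139 138 138  -1   0]
 [ 76  78 140 140 140 140 139 140 140 139 140 140 140 140   0   1]
 [ 83  85  87  88  86  84  80  65  74  75  75  75   0   0   0   1]
 [ 99  98 100 100  99  98  85  80  74  74  75   0   0   0   0   0]]
295 346 275 323
[[346, 276], [343, 322], [296, 321], [295, 275]]
[ 0.5626 -0.1812  0.14  ]
[ 0.5617 -0.2097  0.14  ]
[ 0.5349 -0.2092  0.14  ]
[ 0.535  -0.1807  0.14  ]
((548.8583374023438, -195.545654296875), (29.918197631835938, 27.918479919433594), 89.8843002319336)
```

View pics/w6c.png

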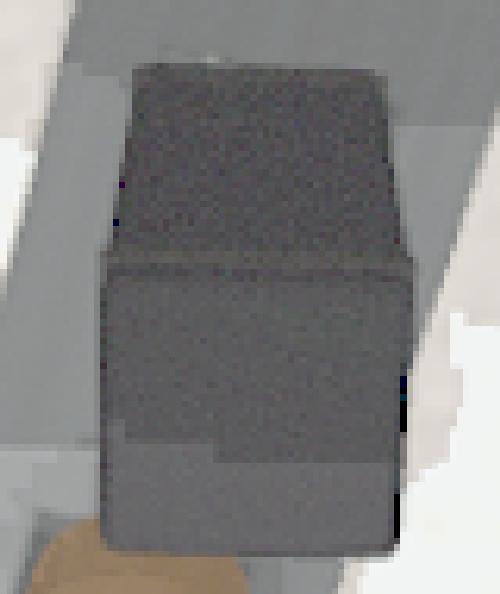

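```bash
python3 - <<'E'
from h import *
c=np.load('last_wrist.npz');f=lambda u,v:wray(c,c['p'],c['r'],u,v,.140)[:2]*1000
C=[f(297,277),f(345.9,277.5),f(343.7,323.8),f(296.6,322.5)]
print(np.array(C).round(1),np.mean(C,0))
an=lambda d:np.degrees(np.arctan2(d[1],d[0]))
print(an(C[1]-C[0]),an(C[2]-C[3]),an(C[0]-C[3])-90,an(C[1]-C[2])-90)
st();plan([.5487,-.1965,.259],-0.5,4,.6)
E
```

```text
[[ 536.  -181.9]
 [ 562.5 -182.1]
 [ 562.1 -210.9]
 [ 535.2 -210.2]] [ 548.97262648 -196.26035103]
-0.3807751572632101 -1.5196729337204793 -1.7103945468785895 -0.7721929943893144
t 6.75 p [ 0.5496 -0.1853  0.345 ] yaw 0.16 tilt [-0.0066  0.0085] F [-0.79 -0.16 -0.17] T [ 0.001 -0.078  0.018] gap 0.6027 q6 -0.375
[[[0.6, -0.01, 2.15, -0.3, -0.1, 0.2, -0.1], [0.6, -0.01, 2.15, -0.29, -0.1, 0.2, -0.1], [0.6, -0.02, 2.15, -0.29, -0.1, 0.1, -0.1], [0.6, -0.01, 2.14, -0.29, -0.2, 0.2, -0.1]]]
```

Emit:
move_arm(commands=[[[0.6, 0, 1.0, -0.6, -0.2, 0.6, -0.2], [0.6, 0, 2.6, -0.5, -0.2, 0.5, -0.2], [0.6, 0, 2.6, 0, -0.1, 0.2, 0], [0.6, 0, 2.0, 0, 0, 0, 0], [0.6, 0, 0, 0, 0, 0, 0]]])

```text
clock: 7.38
position: [0.5493, -0.1897, 0.2578]
ee_rot: [0.708, -0.707, 0.005, -0.004]
wrist_force: [-0.0, -0.1, 0.6]
finger_gap: 0.597
```

```bash
python3 - <<'E'
from h import *
st();cam('wrist','w7.png')
a=cv2.imread('pics/w7.png');cv2.imwrite('pics/w7b.png',(255*(a/255.)**.5).astype(np.uint8))
plan([.5487,-.1965,.259],-1.1,1,.6)
E
```

```text
t 7.38 p [ 0.5493 -0.1897  0.2578] yaw -0.75 tilt [-0.001   0.0014] F [-0.04 -0.08  0.57] T [-0.033 -0.092  0.02 ] gap 0.5974 q6 -0.363
[[[0.6, -0.1, -0.01, -0.66, -0.0, 0.3, 0.0]]]
```

View pics/w7b.png

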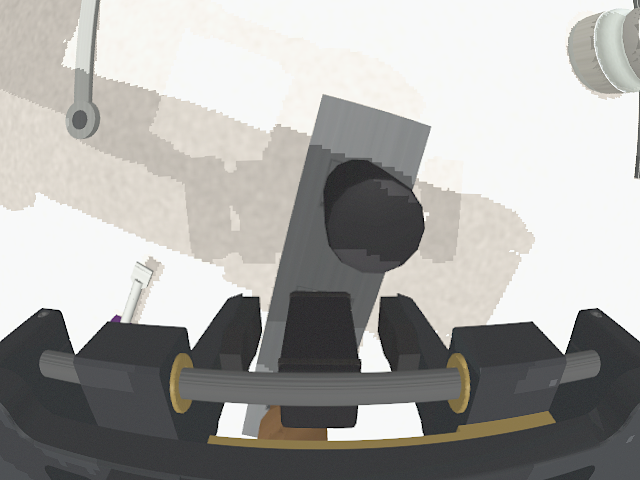

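The handle (320,365) stands between the fingers. I shift the last 6.6 mm and close.

Emit:
move_arm(commands=[[[0.6, 0, 0, -0.6, 0, 0.3, 0], [0.6, 0, 0, 0, 0, 0, 0], [0.2, 0, 0, 0, 0, 0, 0], [0.2, 0, 0, 0, 0, 0, 0], [0.2, 0, 0, 0, 0, 0, 0]]], squeeze=30)

```text
clock: 8.05
position: [0.551, -0.1963, 0.2625]
ee_rot: [-0.707, 0.708, -0.004, 0.008]
wrist_force: [-0.5, 0.3, -0.3]
finger_gap: 0.319
```

```bash
python3 - <<'E'
from h import *
st()
plan([.5487,-.1965,.259],-1.1,1,.6)
E
```

```text
t 8.05 p [ 0.551  -0.1963  0.2625] yaw -1.03 tilt [ 0.0059 -0.0014] F [-0.45  0.33 -0.32] T [-0.004 -0.035  0.018] gap 0.3186 q6 -0.368
[[[0.6, -0.23, 0.34, -0.02, 0.1, 0.1, 0.3]]]
```

Emit:
move_arm(commands=[[[0.2, -0.1, -2, 0, 0, 0, 0.1], [0.2, 0, -4, 0, 0, 0, 0.1], [0.2, 0, -5, 0, 0, 0, 0], [0.2, 0, -4, 0, 0, 0, 0], [0.2, 0, 0, 0, 0, 0, 0]]])

```text
clock: 8.68
position: [0.5485, -0.1957, 0.413]
ee_rot: [0.708, -0.707, 0.008, -0.005]
wrist_force: [0.0, -0.2, -1.2]
finger_gap: 0.316
```

```bash
python3 - <<'E'
from h import *
st();cam('wrist','w8.png')
a=cv2.imread('pics/w8.png');cv2.imwrite('pics/w8b.png',(255*(a/255.)**.5).astype(np.uint8))
plan([.522,.235,.40],47,10,.2)
E
```

```text
t 8.68 p [ 0.5485 -0.1957  0.413 ] yaw -1.06 tilt [-0.0032  0.0014] F [ 0.01 -0.25 -1.23] T [-0.034 -0.015 -0.004] gap 0.3161 q6 -0.367
[[[0.2, -0.34, 0.12, 4.3, -0.0, -4.8, -0.0], [0.2, 0.02, 0.12, 4.31, -0.0, -4.8, -0.0], [0.2, 0.39, 0.12, 4.29, -0.0, -4.8, -0.0], [0.2, 0.74, 0.12, 4.25, -0.1, -4.8, -0.0], [0.2, 1.1, 0.11, 4.17, -0.0, -4.8, -0.0]]]
[[[0.2, 1.44, 0.11, 4.07, -0.1, -4.8, -0.1], [0.2, 1.78, 0.11, 3.93, -0.0, -4.8, -0.0], [0.2, 2.1, 0.11, 3.77, -0.1, -4.8, -0.1], [0.2, 2.4, 0.1, 3.58, -0.0, -4.8, -0.0], [0.2, 2.7, 0.11, 3.36, -0.1, -4.9, -0.1]]]
```

View pics/w8b.png

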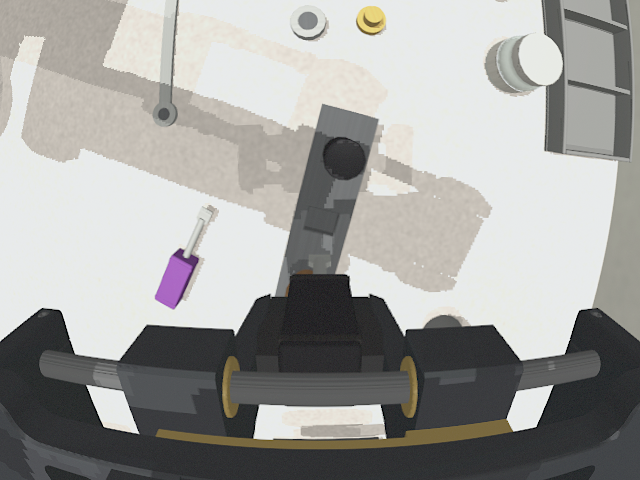

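The driver is held upright in the grip at (318,320), and its empty hole shows in the rack at (320,220). I crop that to record the hole's centre for the return.

```bash
python3 - <<'E'
from h import *
c=np.load('last_wrist.npz');np.savez('hole_wrist.npz',**c)
a=cv2.imread('pics/w8b.png');cv2.imwrite('pics/w8c.png',cv2.resize(a[190:260,280:360],(640,560),interpolation=cv2.INTER_NEAREST))
E
```

```text
(no output)
```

View pics/w8c.png

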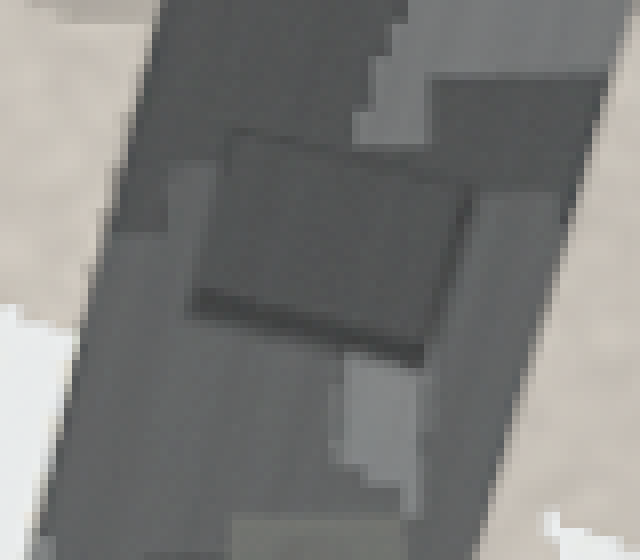

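Emit:
move_arm(commands=[[[0.2, -0.3, 0.1, 4.3, 0, -4.8, 0], [0.2, 0, 0.1, 4.3, 0, -4.8, 0], [0.2, 0.4, 0.1, 4.3, 0, -4.8, 0], [0.2, 0.7, 0.1, 4.3, -0.1, -4.8, 0], [0.2, 1.1, 0.1, 4.2, 0, -4.8, 0]]])

```text
clock: 9.35
position: [0.5298, 0.0237, 0.3911]
ee_rot: [0.696, -0.689, -0.134, 0.152]
wrist_force: [-0.2, 0.5, -1.7]
finger_gap: 0.317
```

Emit:
move_arm(commands=[[[0.2, 1.4, 0, 4.0, -0.1, -4.8, 0], [0.2, 1.8, 0, 3.9, 0, -4.8, 0], [0.2, 2.0, 0, 3.5, 0, -4.8, 0], [0.2, 0.8, 0, 1.2, 0, -3.0, 0], [0.2, 0, 0, 0, 0, 0, 0]]])

```text
clock: 9.98
position: [0.5149, 0.1692, 0.3764]
ee_rot: [0.666, -0.656, -0.234, 0.267]
wrist_force: [-0.4, -0.3, -1.1]
finger_gap: 0.313
```

```bash
python3 - <<'E'
from h import *
st();s,c=cam('wrist','w9.png');cam('scene','s9.png');st()
plan(v2w(0,0,.36),51,3,.2)
E
```

```text
t 9.97 p [0.5149 0.1692 0.3764] yaw 41.59 tilt [-0.0486 -0.0024] F [-0.39 -0.33 -1.11] T [ 0.011 -0.213  0.012] gap 0.3134 q6 -0.461
t 10.07 p [0.5151 0.1681 0.377 ] yaw 41.45 tilt [-0.0479 -0.0023] F [-0.31 -0.87 -2.81] T [-0.044 -0.163  0.002] gap 0.3195 q6 -0.461
[[[0.2, 1.83, 0.55, 1.59, -0.6, -3.2, -0.7], [0.2, 1.91, 0.55, 1.49, -0.6, -3.2, -0.6], [0.2, 1.99, 0.55, 1.39, -0.7, -3.2, -0.7]]]
```

View pics/w9.png

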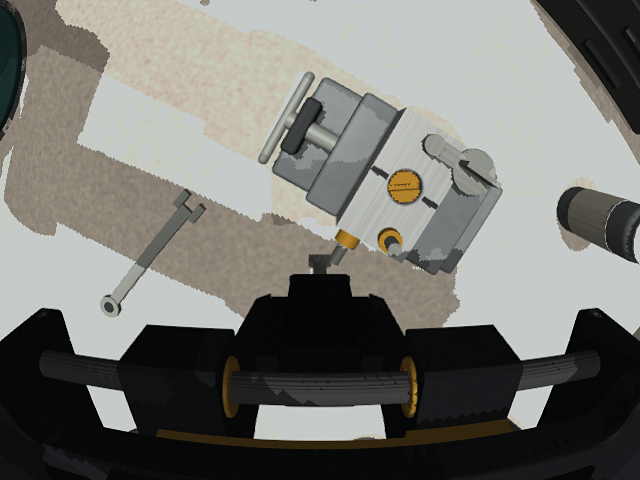

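The spindle is at (405,187), and the blade tip shows below the handle at (319,255). I compute the blade tip's offset in the tool frame.

```bash
python3 - <<'E'
from h import *
c=np.load('last_wrist.npz');H=c['hand_eye'];K=c['camera_matrix']
a=cv2.imread('pics/w9.png');cv2.imwrite('pics/w9c.png',cv2.resize(a[240:285,290:350],(720,540),interpolation=cv2.INTER_NEAREST))
def proj(pt):
    d=H[:3,:3].T@(np.array(pt)-H[:3,3]);r=np.hypot(d[0],d[1]);th=np.arctan2(r,d[2]);return K[0,2]+K[0,0]*th*d[0]/r,K[1,2]+K[1,1]*th*d[1]/r
for x in (-.007,0,.007): print(proj((x,.2495,0)),proj((x,.2495,.0012)),proj((x,.2495,-.0012)))
E
```

```text
(np.float64(308.16731047100217), np.float64(254.21980457562486)) (np.float64(308.14977311461973), np.float64(252.49050757405277)) (np.float64(308.1849534626367), np.float64(255.94341711493465))
(np.float64(318.85344185875726), np.float64(254.22624083275187)) (np.float64(318.8530104855829), np.float64(252.49642415933096)) (np.float64(318.85388022535403), np.float64(255.95036772822488))
(np.float64(329.54059280995824), np.float64(254.2272690877963)) (np.float64(329.55727205957817), np.float64(252.497871697758)) (np.float64(329.5238218888103), np.float64(255.95098084288017))
```

View pics/w9c.png

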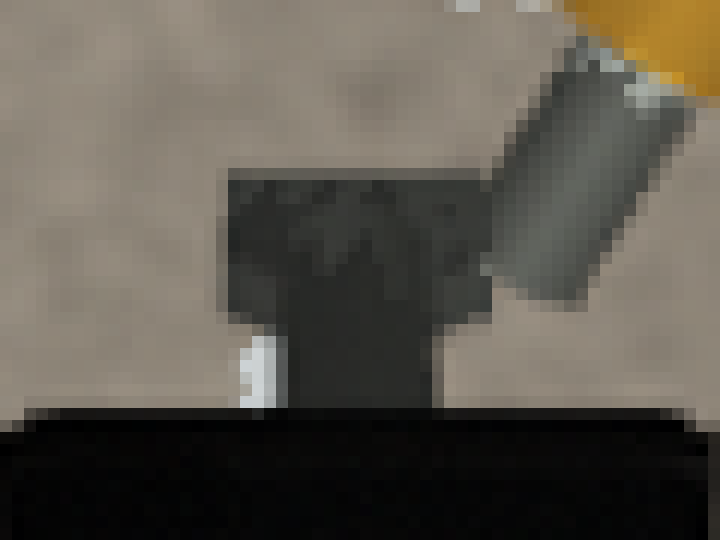

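```bash
python3 - <<'E'
from h import *
c=np.load('last_wrist.npz')
a=cv2.imread('pics/w9.png');hsv=cv2.cvtColor(a,cv2.COLOR_BGR2HSV);m=((hsv[...,0]>8)&(hsv[...,0]<30)&(hsv[...,1]>120)).astype(np.uint8);m[:150]=0;m[225:]=0
m=cv2.morphologyEx(m,cv2.MORPH_CLOSE,np.ones((3,3)))
n,l,s,ce=cv2.connectedComponentsWithStats(m);
for i in range(1,n):
  if s[i,4]>200: 
    v,u=np.nonzero(l==i);h=cv2.minEnclosingCircle(np.stack([u,v],1).astype(np.float32));print(s[i],ce[i],h,w2v(wray(c,c['p'],c['r'],*h[0],.082)),wray(c,c['p'],c['r'],*h[0],.082))
cv2.imwrite('pics/w9d.png',cv2.resize(a[150:225,360:445],(680,600),interpolation=cv2.INTER_CUBIC))
E
```

```text
[388 170  32  33 817] [403.76009792 186.17135863] ((404.0552978515625, 186.42706298828125), 16.70886993408203) [-0.94680698 -0.11325811] [0.52309851 0.23988922 0.082     ]
```

View pics/w9d.png

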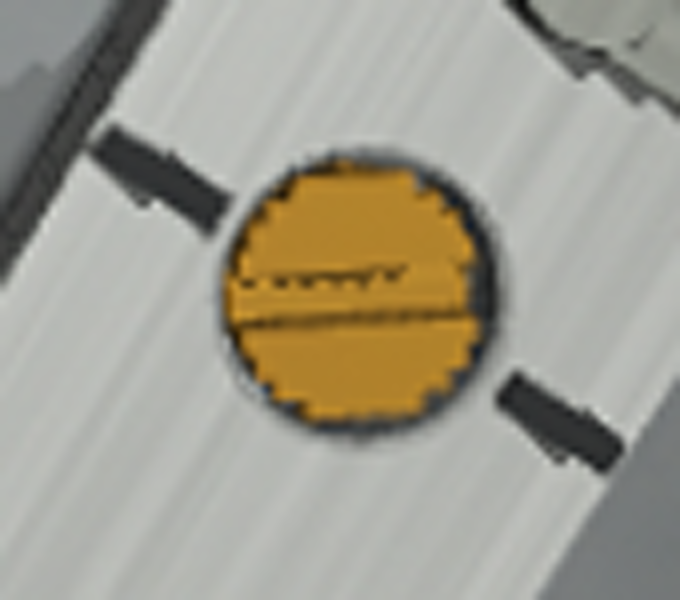

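```bash
cat >> h.py <<'E'
TIP=np.array([.0006,.2495,-.0012]);SP=np.array([.5236,.2401])
def tgt(xy,ztip,yaw):
    y=np.radians(yaw);x=np.array([np.cos(y),np.sin(y)]);z=np.array([-np.sin(y),np.cos(y)])
    q=np.array(xy)-x*TIP[0]-z*TIP[2];return np.array([*q,ztip+TIP[1]])
def tipw():
    s=ctrl.read_state();return s['position']+Rm(s['ee_rot'])@TIP
E
python3 - <<'E'
from h import *
st();print(tipw());plan(tgt(SP,.105,52),52,4,.2)
E
```

```text
t 10.07 p [0.5151 0.1681 0.377 ] yaw 41.45 tilt [-0.0479 -0.0023] F [-0.31 -0.87 -2.81] T [-0.044 -0.163  0.002] gap 0.3195 q6 -0.461
[0.50443201 0.16707498 0.12768993]
[[[0.2, 1.35, 0.55, 1.22, -0.5, -2.6, -0.5], [0.2, 1.4, 0.55, 1.16, -0.5, -2.7, -0.5], [0.2, 1.45, 0.55, 1.1, -0.5, -2.6, -0.5], [0.2, 1.48, 0.56, 1.04, -0.4, -2.7, -0.5]]]
```

Emit:
move_arm(commands=[[[0.2, 1.4, 0, 1.2, -0.5, -2.6, -0.5], [0.2, 1.4, 0.2, 1.2, -0.5, -2.7, -0.5], [0.2, 1.4, 0.5, 1.1, -0.5, -2.6, -0.5], [0.2, 1.5, 0.5, 1.0, -0.4, -2.7, -0.5], [0.2, 0, 0, 0, 0, 0, 0]]])

```text
clock: 10.7
position: [0.5243, 0.2435, 0.3638]
ee_rot: [-0.634, 0.634, 0.314, -0.311]
wrist_force: [-1.3, -0.3, -1.1]
finger_gap: 0.314
```

```bash
python3 - <<'E'
from h import *
st();print(tipw());plan(tgt(SP,.088,52),52,2,.2)
E
```

```text
t 10.7 p [0.5243 0.2435 0.3638] yaw 52.53 tilt [0.0045 0.0011] F [-1.35 -0.28 -1.09] T [ 0.004 -0.129 -0.02 ] gap 0.3135 q6 -0.525
[0.52670858 0.24347212 0.11431533]
[[[0.2, -0.19, 1.31, -0.01, 0.1, 0.3, 0.1], [0.2, -0.18, 1.32, -0.02, 0.1, 0.2, 0.1]]]
```

Emit:
move_arm(commands=[[[0.2, -0.3, 0.6, 0, 0.1, 0.3, 0.1], [0.2, -0.1, 1.0, 0, 0.1, 0.2, 0.1], [0.2, 0, 0.8, 0, 0, 0, 0], [0.2, 0, 0, 0, 0, 0, 0], [0.2, 0, 0, 0, 0, 0, 0]]])

```text
clock: 11.32
position: [0.5214, 0.239, 0.3373]
ee_rot: [0.636, -0.636, -0.309, 0.311]
wrist_force: [0.0, -0.5, -1.3]
finger_gap: 0.31
```

```bash
python3 - <<'E'
from h import *
st();print(tipw());s,c=cam('wrist','w10.png');print(tipw());plan(tgt(SP,.088,52),52,1,.2)
a=cv2.imread('pics/w10.png');cv2.imwrite('pics/w10c.png',cv2.resize(a[200:300,260:390],(780,600),interpolation=cv2.INTER_CUBIC))
E
```

```text
t 11.32 p [0.5214 0.239  0.3373] yaw 51.93 tilt [-0.0026 -0.0012] F [ 0.02 -0.5  -1.27] T [-0.009 -0.159 -0.036] gap 0.3097 q6 -0.52
[0.52203007 0.23840259 0.0877868 ]
[0.52201498 0.23837427 0.08780435]
[[[0.2, 0.17, -0.02, 0.01, -0.1, -0.1, -0.1]]]
```

View pics/w10c.png

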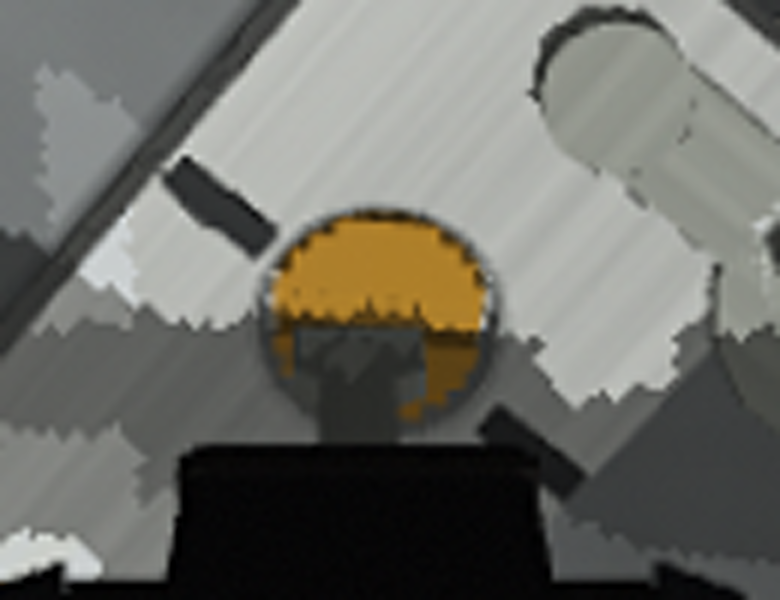

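Emit:
move_arm(commands=[[[0.2, 0.18, 0, 0, -0.1, 0, -0.1], [0.2, 0, 0.2, 0, 0, 0, 0], [0.2, 0, 0.15, 0, 0, 0, 0], [0.2, 0, 0.1, 0, 0, 0, 0], [0.2, 0, 0, 0, 0, 0, 0]]])

```text
clock: 12.0
position: [0.5229, 0.2406, 0.3335]
ee_rot: [-0.635, 0.636, 0.31, -0.309]
wrist_force: [-0.6, -0.2, -1.3]
finger_gap: 0.312
```

```bash
python3 - <<'E'
from h import *
st();print(tipw());plan(tgt(SP,.082,52),52,1,.2)
E
```

```text
t 12.0 p [0.5229 0.2406 0.3335] yaw 51.93 tilt [ 0.0017 -0.0002] F [-0.56 -0.19 -1.35] T [-0.002 -0.113 -0.01 ] gap 0.3119 q6 -0.518
[0.52463727 0.2403125  0.08395987]
[[[0.2, -0.06, 0.2, 0.03, 0.1, -0.1, 0.0]]]
```

Emit:
move_arm(commands=[[[0.2, -0.05, 0.1, 0.03, 0.1, 0, 0], [0.2, 0, 0.1, 0, 0, 0, 0], [0.2, 0, 0.1, 0, 0, 0, 0], [0.2, 0, 0, 0, 0, 0, 0], [0.2, 0, 0, 0, 0, 0, 0]]])

```text
clock: 12.62
position: [0.5223, 0.2404, 0.3302]
ee_rot: [0.636, -0.635, -0.31, 0.309]
wrist_force: [-0.2, -0.3, -2.0]
finger_gap: 0.315
```

```bash
python3 - <<'E'
from h import *
st();print(tipw());plan(tgt(SP,.082,52),52,1,.2)
E
```

```text
t 12.62 p [0.5223 0.2404 0.3302] yaw 51.94 tilt [0.0001 0.0008] F [-0.19 -0.34 -2.  ] T [-0.016 -0.09   0.008] gap 0.3149 q6 -0.519
[0.52363297 0.24033447 0.08072718]
[[[0.2, -0.0, -0.13, -0.0, -0.0, -0.1, 0.0]]]
```

Emit:
move_arm(commands=[[[0.2, 0, 0.1, 0, 0, 0, 0], [0.2, 0, 0.1, 0, 0, 0, 0], [0.2, 0, 0, 0, 0, 0, 0], [0.2, 0, 0, 0, 0, 0, 0], [0.2, 0, 0, 0, 0, 0, 0]]])

```text
clock: 13.25
position: [0.5223, 0.2404, 0.3281]
ee_rot: [0.636, -0.635, -0.31, 0.309]
wrist_force: [0.0, -0.9, -2.0]
finger_gap: 0.309
```

```bash
python3 - <<'E'
from h import *
st();print(tipw());cam('wrist','w11.png')
a=cv2.imread('pics/w11.png');cv2.imwrite('pics/w11c.png',cv2.resize(a[200:300,260:390],(780,600),interpolation=cv2.INTER_CUBIC))
E
```

```text
t 13.25 p [0.5223 0.2404 0.3281] yaw 51.93 tilt [0.0003 0.0009] F [ 0.   -0.86 -1.99] T [ 0.078 -0.111 -0.04 ] gap 0.3093 q6 -0.519
[0.52370104 0.24038528 0.07863403]
```

View pics/w11c.png

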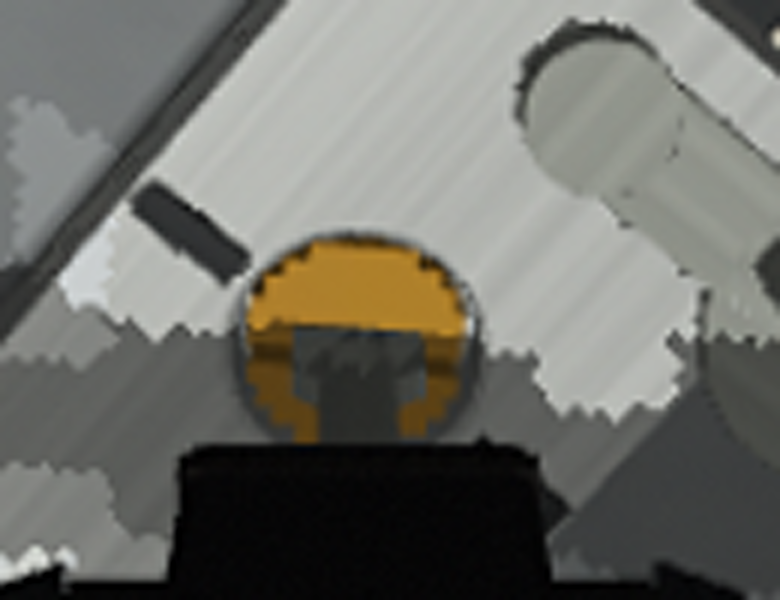

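The blade sits in the slot with its front edge below the slot's rim at crop (360,330). No load shows in the force readings. I go slightly deeper and turn clockwise.

```bash
python3 - <<'E'
from h import *
plan(tgt(SP,.0775,9),9,11,.2)
E
```

```text
[[[0.2, 0.01, 0.01, 0.0, -0.0, 3.9, 0.0], [0.2, 0.01, 0.01, 0.0, -0.0, 3.9, 0.0], [0.2, 0.01, 0.01, 0.0, -0.0, 3.9, 0.0], [0.2, 0.01, 0.01, 0.0, -0.0, 3.9, 0.0], [0.2, 0.01, 0.01, 0.0, -0.0, 3.9, 0.0]]]
[[[0.2, 0.01, 0.01, 0.0, -0.0, 3.9, 0.0], [0.2, 0.0, 0.01, 0.01, -0.0, 3.9, 0.0], [0.2, 0.01, 0.01, 0.0, -0.0, 3.9, 0.0], [0.2, 0.0, 0.01, 0.01, -0.0, 3.9, 0.0], [0.2, 0.0, 0.01, 0.01, -0.0, 3.9, 0.0]]]
[[[0.2, 0.01, 0.02, 0.0, -0.0, 3.9, 0.0]]]
```

Emit:
move_arm(commands=[[[0.2, 0.01, 0.1, 0, 0, 3.9, 0], [0.2, 0.01, 0, 0, 0, 3.9, 0], [0.2, 0.01, 0, 0, 0, 3.9, 0], [0.2, 0.01, 0, 0, 0, 3.9, 0], [0.2, 0, 0, 0, 0, 0, 0]]])

```text
clock: 13.92
position: [0.5227, 0.2407, 0.3273]
ee_rot: [0.673, -0.673, -0.218, 0.218]
wrist_force: [-0.4, -0.6, -2.1]
finger_gap: 0.315
```

```bash
python3 - <<'E'
from h import *
st();print(tipw());cam('wrist','w12.png')
a=cv2.imread('pics/w12.png');cv2.imwrite('pics/w12c.png',cv2.resize(a[200:300,260:390],(780,600),interpolation=cv2.INTER_CUBIC))
E
```

```text
t 13.93 p [0.5227 0.2407 0.3273] yaw 35.89 tilt [0.0007 0.0008] F [-0.4  -0.56 -2.11] T [-0.021 -0.158  0.036] gap 0.3153 q6 -0.238
[0.52404814 0.24024896 0.07775175]
```

View pics/w12c.png

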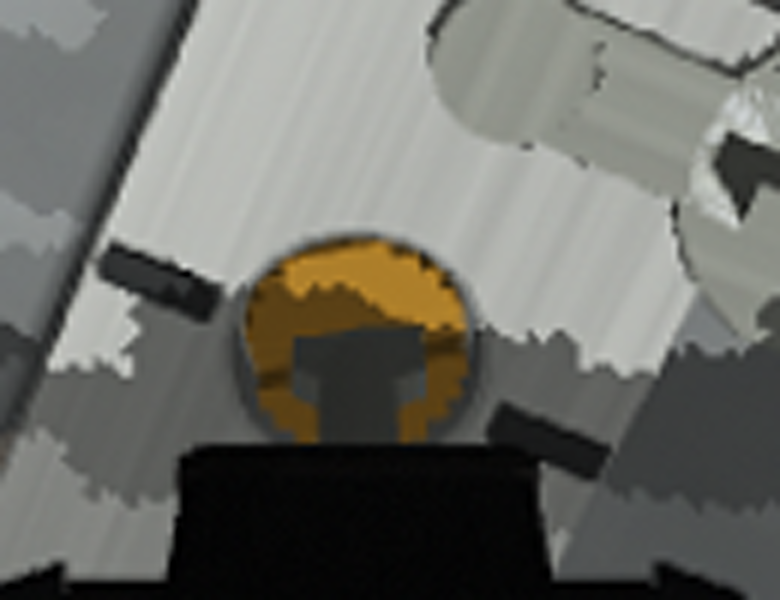

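Emit:
move_arm(commands=[[[0.2, 0, 0.05, 0, 0, 4, 0], [0.2, 0, 0, 0, 0, 4, 0], [0.2, 0, 0, 0, 0, 4, 0], [0.2, 0, 0, 0, 0, 0, 0], [0.2, 0, 0, 0, 0, 0, 0]]])

```text
clock: 14.6
position: [0.5228, 0.2408, 0.3272]
ee_rot: [0.692, -0.691, -0.148, 0.147]
wrist_force: [-0.1, -0.5, -1.3]
finger_gap: 0.317
```

```bash
python3 - <<'E'
from h import *
st();print(tipw());cam('wrist','w13.png')
a=cv2.imread('pics/w13.png');cv2.imwrite('pics/w13c.png',cv2.resize(a[200:300,260:390],(780,600),interpolation=cv2.INTER_CUBIC))
E
```

```text
t 14.6 p [0.5228 0.2408 0.3272] yaw 24.03 tilt [0.0015 0.0009] F [-0.06 -0.49 -1.26] T [ 0.014 -0.127  0.144] gap 0.3171 q6 -0.031
[0.52425869 0.24017314 0.07770669]
```

View pics/w13c.png

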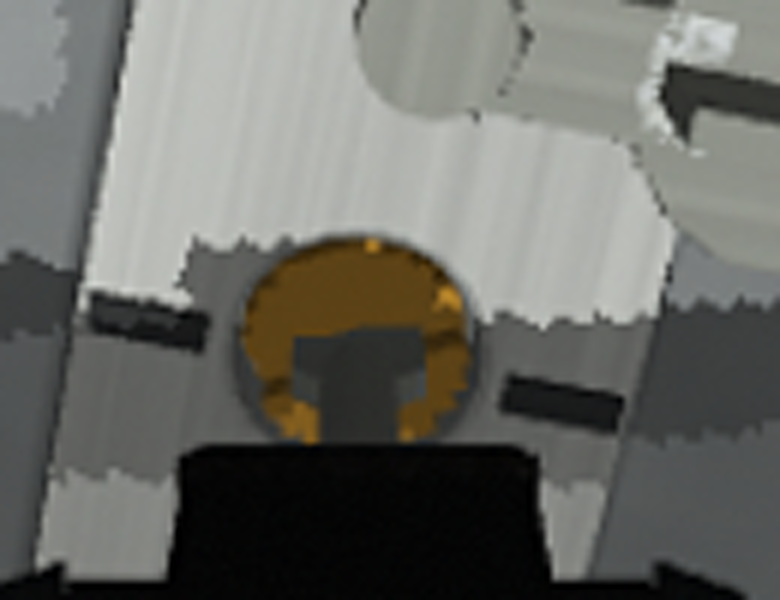

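Emit:
move_arm(commands=[[[0.2, 0, 0.1, 0, 0, 4, 0], [0.2, 0, 0, 0, 0, 4, 0], [0.2, 0, 0, 0, 0, 4, 0], [0.2, 0, 0, 0, 0, 4, 0], [0.2, 0, 0, 0, 0, 0, 0]]])

```text
clock: 15.28
position: [0.5232, 0.2409, 0.3272]
ee_rot: [0.706, -0.705, -0.05, 0.047]
wrist_force: [0.2, 0.1, -2.1]
finger_gap: 0.316
```

```bash
python3 - <<'E'
from h import *
st();print(tipw());cam('wrist','w14.png')
a=cv2.imread('pics/w14.png');cv2.imwrite('pics/w14c.png',cv2.resize(a[200:300,260:390],(780,600),interpolation=cv2.INTER_CUBIC))
E
```

```text
t 15.28 p [0.5232 0.2409 0.3272] yaw 7.87 tilt [0.0029 0.0011] F [ 0.24  0.06 -2.14] T [ 0.042 -0.19   0.136] gap 0.3158 q6 0.251
[0.52465749 0.24002637 0.07773242]
```

View pics/w14c.png

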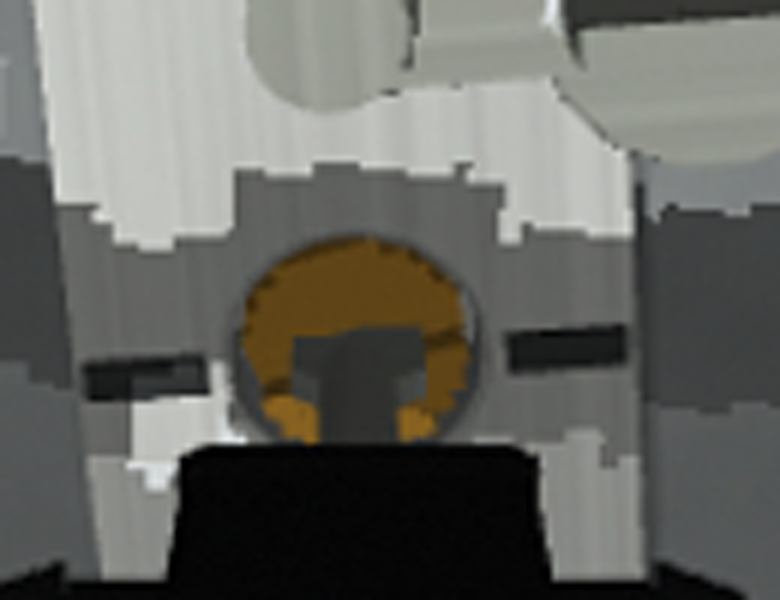

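Torque of about 0.14 N·m shows the spindle is turning with the blade. I turn 6° more, back off the play, lift out and check.

Emit:
move_arm(commands=[[[0.2, 0, 0.05, 0, 0, 3, 0], [0.2, 0, 0, 0, 0, 3, 0], [0.2, 0, 0, 0, 0, 0, 0], [0.2, 0, 0, 0, 0, -4, 0], [0.2, 0, 0, 0, 0, -4, 0]]])

```text
clock: 15.95
position: [0.5232, 0.2408, 0.3272]
ee_rot: [0.704, -0.704, -0.066, 0.064]
wrist_force: [-0.8, -0.4, -2.6]
finger_gap: 0.313
```

```bash
python3 - <<'E'
from h import *
st();print(tipw())
E
```

```text
t 15.95 p [0.5232 0.2408 0.3272] yaw 10.48 tilt [0.0028 0.0011] F [-0.83 -0.42 -2.61] T [-0.041 -0.109  0.013] gap 0.3131 q6 0.205
[0.52468887 0.24003057 0.07774832]
```

Emit:
move_arm(commands=[[[0.2, 0, -1, 0, 0, 0, 0], [0.2, 0, -3, 0, 0, 0, 0], [0.2, 0, -1, -3, 0, 0, 0], [0.2, 0, 0, -1, 0, 0, 0], [0.2, 0, 0, 0, 0, 0, 0]]])

```text
clock: 16.58
position: [0.5305, 0.2011, 0.381]
ee_rot: [0.705, -0.703, -0.066, 0.063]
wrist_force: [-0.8, 0.7, -1.6]
finger_gap: 0.317
```

```bash
python3 - <<'E'
from h import *
st();print(tipw());cam('wrist','w15.png')
a=cv2.imread('pics/w15.png');cv2.imwrite('pics/w15c.png',cv2.resize(a[170:270,260:390],(780,600),interpolation=cv2.INTER_CUBIC))
E
```

```text
t 16.57 p [0.5305 0.2011 0.381 ] yaw 10.45 tilt [0.0037 0.0024] F [-0.84  0.67 -1.62] T [-0.013 -0.117  0.01 ] gap 0.3171 q6 0.135
[0.53221118 0.20067375 0.13147246]
```

View pics/w15c.png

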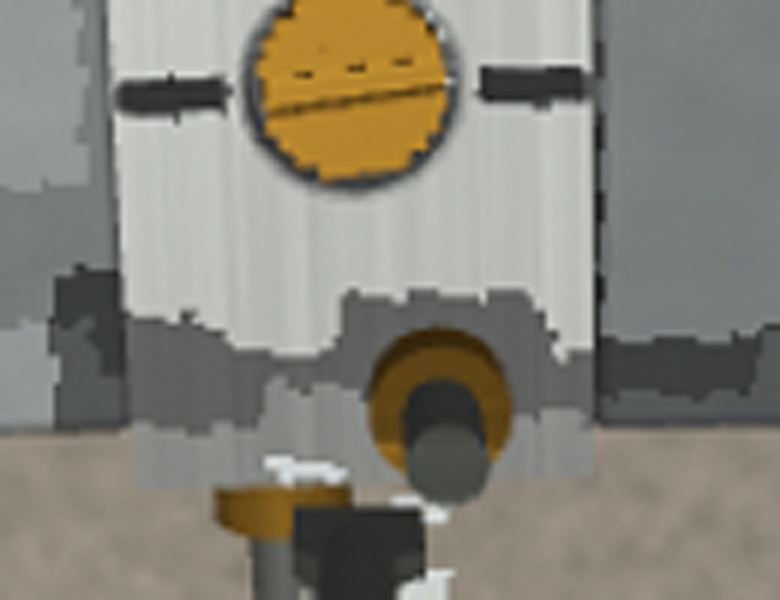

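```bash
python3 - <<'E'
from h import *
a=cv2.imread('pics/w15.png');cv2.imwrite('pics/w15d.png',cv2.resize(a[160:210,270:370],(800,400),interpolation=cv2.INTER_CUBIC))
E
```

```text
(no output)
```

View pics/w15d.png

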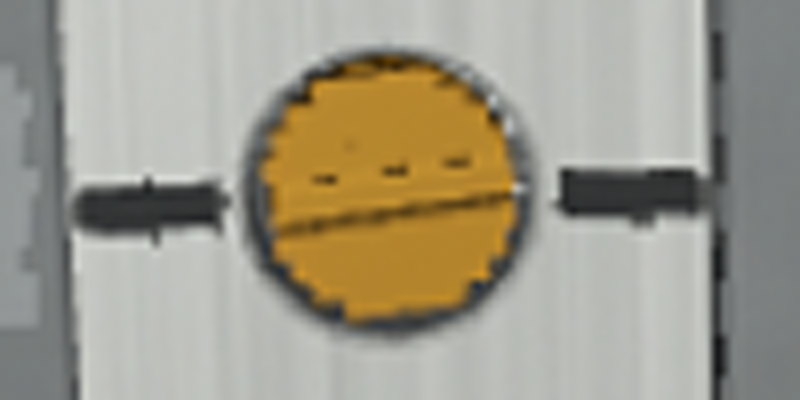

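```bash
python3 - <<'E'
from h import *
c=np.load('last_wrist.npz')
f=lambda x,y,z:wray(c,c['p'],c['r'],270+x/8,160+y/8,z)
def ang(a,b,z):
    A=f(*a,z);B=f(*b,z);return np.degrees(np.arctan2(*(B-A)[1::-1])),w2v((A+B)/2)
print('rib',ang((150,207),(630,192),.087),'slot near',ang((283,231),(512,196),.082),'far',ang((315,181),(468,161),.082))
print(ang((255,190),(528,190),.085))
st();print(tipw())
E
```

```text
rib (np.float64(12.238838964830242), array([-0.21633147, -0.1997792 ])) slot near (np.float64(19.267030895213896), array([ 0.43218055, -2.41276465])) far (np.float64(17.984482986536257), array([-0.00387884,  1.67233401]))
(np.float64(10.423848107169352), array([-0.04650186,  0.32498669]))
t 16.62 p [0.5304 0.2014 0.3809] yaw 10.47 tilt [0.0036 0.0025] F [ 0.29  0.2  -1.14] T [-0.054 -0.063 -0.023] gap 0.317 q6 0.135
[0.53211541 0.20097304 0.13137363]
```

The slot is at about 18.8° and the ribs at 12.2°, so about 6.6° more clockwise is needed. I reinsert.

```bash
python3 - <<'E'
from h import *
plan(tgt(SP,.095,16),16,3,.2)
E
```

```text
[[[0.2, -0.02, 1.21, 1.34, -0.0, -1.8, 0.1], [0.2, 0.03, 1.22, 1.35, -0.0, -1.9, 0.1], [0.2, 0.07, 1.21, 1.34, -0.1, -1.8, 0.0]]]
```

Emit:
move_arm(commands=[[[0.2, 0, 0, 1.7, 0, -1.8, 0.1], [0.2, 0, 0, 1.7, 0, -1.9, 0.1], [0.2, 0.1, 1.5, 0.6, -0.1, -1.8, 0], [0.2, 0, 2.0, 0, 0, 0, 0], [0.2, 0, 0, 0, 0, 0, 0]]])

```text
clock: 17.25
position: [0.5207, 0.247, 0.3412]
ee_rot: [0.7, -0.7, -0.101, 0.104]
wrist_force: [-0.2, 0.1, -1.8]
finger_gap: 0.317
```

```bash
python3 - <<'E'
from h import *
st();print(tipw());plan(tgt(SP,.077,16),16,4,.2)
E
```

```text
t 17.25 p [0.5207 0.247  0.3412] yaw 16.7 tilt [-0.004  -0.0006] F [-0.24  0.08 -1.75] T [-0.028 -0.096 -0.011] gap 0.3168 q6 0.107
[0.52063402 0.24588569 0.09170634]
[[[0.2, 0.01, 0.37, -0.16, -0.0, 0.2, -0.1], [0.2, 0.0, 0.37, -0.15, -0.0, 0.2, -0.0], [0.2, 0.01, 0.37, -0.16, -0.0, 0.1, -0.1], [0.2, 0.01, 0.36, -0.15, -0.0, 0.2, -0.0]]]
```

Emit:
move_arm(commands=[[[0.2, 0, 0, -0.45, 0, 0.3, -0.2], [0.2, 0, 0.2, -0.2, 0, 0.2, 0], [0.2, 0, 0, 0, 0, 0, 0], [0.2, 0, 0, 0, 0, 0, 0], [0.2, 0, 0, 0, 0, 0, 0]]])

```text
clock: 17.88
position: [0.5233, 0.2406, 0.3406]
ee_rot: [0.7, -0.7, -0.1, 0.099]
wrist_force: [0.5, 0.6, -2.3]
finger_gap: 0.313
```

```bash
python3 - <<'E'
from h import *
st();print(tipw());plan(tgt(SP,.077,16),16,4,.2)
E
```

```text
t 17.88 p [0.5233 0.2406 0.3406] yaw 16.2 tilt [0.0019 0.0012] F [ 0.49  0.57 -2.3 ] T [-0.042 -0.091 -0.011] gap 0.3134 q6 0.105
[0.5247263  0.23988732 0.09109706]
[[[0.2, -0.01, 0.35, 0.02, -0.0, 0.0, 0.0], [0.2, -0.01, 0.35, 0.02, -0.0, 0.1, 0.0], [0.2, -0.02, 0.35, 0.01, -0.0, 0.0, 0.1], [0.2, -0.01, 0.36, 0.02, -0.0, 0.1, 0.0]]]
```

Emit:
move_arm(commands=[[[0.2, -0.05, 0.4, 0.04, 0, 0, 0.1], [0.2, 0, 0.3, 0, 0, 0, 0], [0.2, 0, 0.2, 0, 0, 0, 0], [0.2, 0, 0.2, 0, 0, 0, 0], [0.2, 0, 0, 0, 0, 0, 0]]])

```text
clock: 18.5
position: [0.5226, 0.2408, 0.3287]
ee_rot: [0.7, -0.7, -0.1, 0.1]
wrist_force: [0.5, -0.3, -0.9]
finger_gap: 0.313
```

```bash
python3 - <<'E'
from h import *
st();print(tipw())
E
```

```text
t 18.5 p [0.5226 0.2408 0.3287] yaw 16.2 tilt [-0.0002  0.0007] F [ 0.54 -0.32 -0.93] T [-0.07  -0.083 -0.046] gap 0.3128 q6 0.105
[0.52348612 0.24000928 0.07921967]
```

Emit:
move_arm(commands=[[[0.2, 0, 0.15, 0, 0, 0, 0], [0.2, 0, 0.15, 0, 0, 0, 0], [0.2, 0, 0, 0, 0, 0, 0], [0.2, 0, 0, 0, 0, 0, 0], [0.2, 0, 0, 0, 0, 0, 0]]])

```text
clock: 19.12
position: [0.5228, 0.2409, 0.3257]
ee_rot: [0.7, -0.7, -0.1, 0.099]
wrist_force: [0.4, -0.8, -2.4]
finger_gap: 0.317
```

```bash
python3 - <<'E'
from h import *
st();print(tipw())
E
```

```text
t 19.12 p [0.5228 0.2409 0.3257] yaw 16.2 tilt [0.0003 0.0008] F [ 0.43 -0.77 -2.37] T [-0.018 -0.034 -0.061] gap 0.317 q6 0.105
[0.52373774 0.24009542 0.07623947]
```

Emit:
move_arm(commands=[[[0.2, 0, 0, 0, 0, 4, 0], [0.2, 0, 0, 0, 0, 4, 0], [0.2, 0, 0, 0, 0, 4, 0], [0.2, 0, 0, 0, 0, 0, 0], [0.2, 0, 0, 0, 0, 0, 0]]])

```text
clock: 19.75
position: [0.5229, 0.2408, 0.3258]
ee_rot: [0.707, -0.707, -0.025, 0.024]
wrist_force: [-0.7, -0.5, -2.3]
finger_gap: 0.314
```

```bash
python3 - <<'E'
from h import *
st();print(tipw());cam('wrist','w16.png')
a=cv2.imread('pics/w16.png');cv2.imwrite('pics/w16c.png',cv2.resize(a[220:290,270:370],(800,560),interpolation=cv2.INTER_CUBIC))
E
```

```text
t 19.75 p [0.5229 0.2408 0.3258] yaw 3.99 tilt [0.0011 0.0002] F [-0.74 -0.48 -2.29] T [-0.045 -0.046  0.127] gap 0.314 q6 0.319
[0.5238544  0.23965567 0.07630201]
```

View pics/w16c.png

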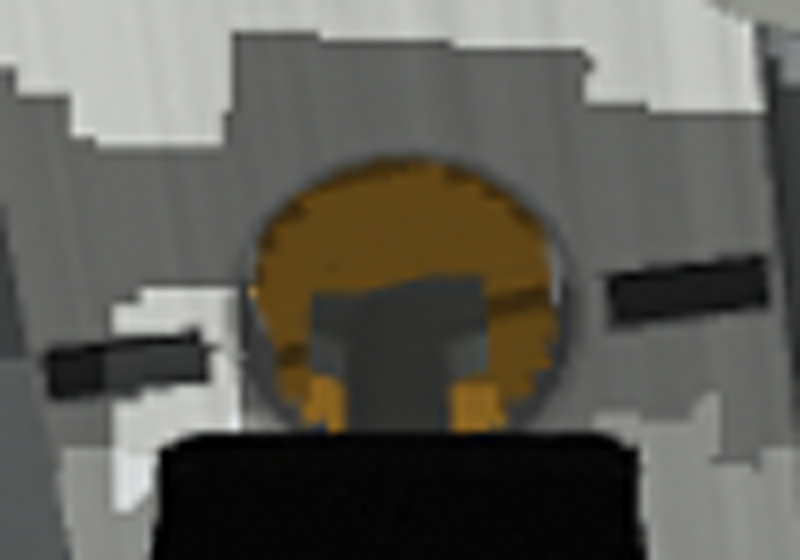

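Emit:
move_arm(commands=[[[0.2, 0, 0, 0, 0, 3, 0], [0.2, 0, 0, 0, 0, 2.5, 0], [0.2, 0, 0, 0, 0, 0, 0], [0.2, 0, 0, 0, 0, 0, 0], [0.2, 0, 0, 0, 0, 0, 0]]])

```text
clock: 20.42
position: [0.523, 0.2408, 0.3258]
ee_rot: [0.707, -0.707, 0.008, -0.009]
wrist_force: [0.2, -0.4, -3.1]
finger_gap: 0.316
```

```bash
python3 - <<'E'
from h import *
st();print(tipw());cam('wrist','w17.png')
a=cv2.imread('pics/w17.png');cv2.imwrite('pics/w17c.png',cv2.resize(a[220:290,270:370],(800,560),interpolation=cv2.INTER_CUBIC))
E
```

```text
t 20.43 p [0.523  0.2408 0.3258] yaw -1.42 tilt [0.0015 0.0002] F [ 0.21 -0.42 -3.15] T [ 0.003 -0.16   0.103] gap 0.3159 q6 0.413
[0.52393392 0.23964502 0.07633739]
```

View pics/w17c.png

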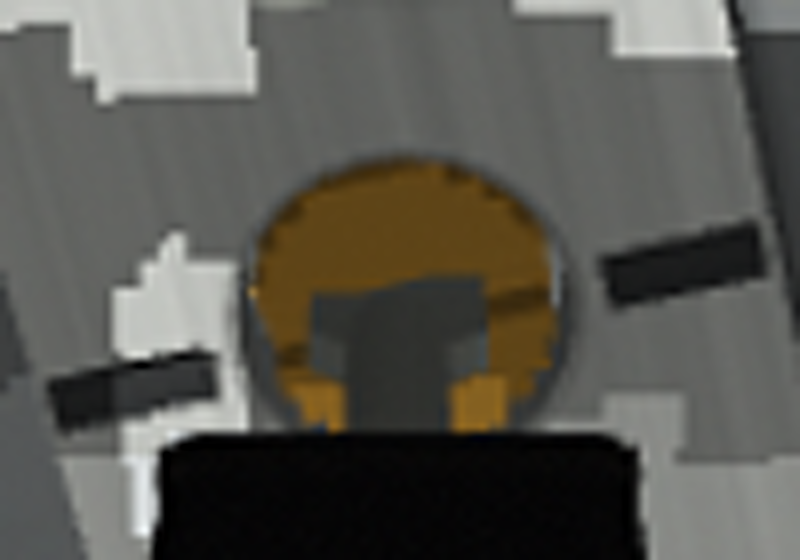

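Relative to the ribs the slot is now within about 1.5°. I back off the play, lift and measure.

Emit:
move_arm(commands=[[[0.2, 0, 0, 0, 0, 1.2, 0], [0.2, 0, 0, 0, 0, 0, 0], [0.2, 0, 0, 0, 0, -4, 0], [0.2, 0, 0, 0, 0, -4, 0], [0.2, 0, 0, 0, 0, 0, 0]]])

```text
clock: 21.1
position: [0.5229, 0.2408, 0.3259]
ee_rot: [0.706, -0.706, -0.034, 0.033]
wrist_force: [-0.0, -0.8, -0.2]
finger_gap: 0.32
```

Emit:
move_arm(commands=[[[0.2, 0, -1, 0, 0, 0, 0], [0.2, 0, -3, 0, 0, 0, 0], [0.2, -0.5, -1, -3, 0, 0, 0], [0.2, 0, 0, -1, 0, 0, 0], [0.2, 0, 0, 0, 0, 0, 0]]])

```text
clock: 21.72
position: [0.5219, 0.2001, 0.3799]
ee_rot: [0.707, -0.706, -0.033, 0.031]
wrist_force: [0.2, -0.9, -1.2]
finger_gap: 0.316
```

```bash
python3 - <<'E'
from h import *
st();print(tipw());cam('wrist','w18.png')
a=cv2.imread('pics/w18.png');cv2.imwrite('pics/w18c.png',cv2.resize(a[150:220,270:390],(800,467),interpolation=cv2.INTER_CUBIC))
E
```

```text
t 21.73 p [0.5219 0.2001 0.3799] yaw 5.2 tilt [0.003  0.0016] F [ 0.23 -0.89 -1.16] T [-0.023 -0.066 -0.013] gap 0.3159 q6 0.23
[0.52336728 0.19933636 0.13036225]
```

View pics/w18c.png

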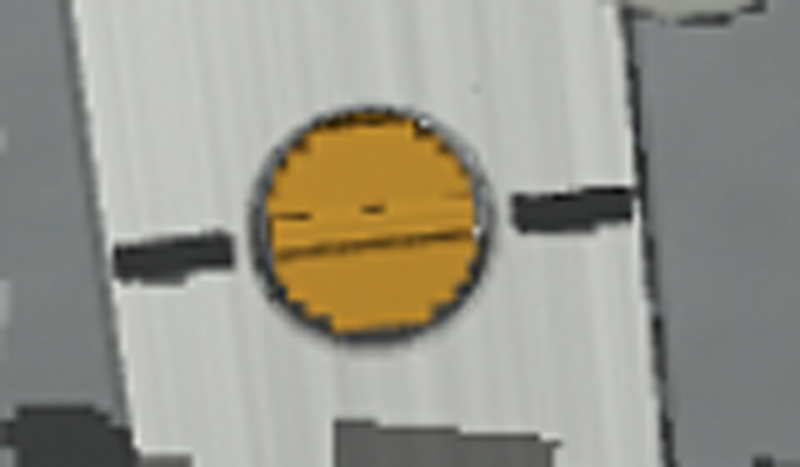

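```bash
python3 - <<'E'
from h import *
c=np.load('last_wrist.npz')
f=lambda x,y,z:wray(c,c['p'],c['r'],270+x/6.667,150+y/6.667,z)
def ang(a,b,z):
    A=f(*a,z);B=f(*b,z);return np.degrees(np.arctan2(*(B-A)[1::-1])),w2v((A+B)/2)
print('rib',ang((175,257),(572,211),.087),'slot near',ang((278,257),(474,234),.082),'far',ang((290,216),(460,196),.082))
# refined: darkest pixel per column for slot near edge
g=cv2.imread('pics/w18.png',0).astype(float)
pts=[]
for u in range(314,340):
    v0=150+(257-(u-270-41.7)*6.667*23/196/1)/6.667 if 0 else 150+(257-((u-270)*6.667-278)*23/196)/6.667
    vs=np.arange(int(round(v0))-2,int(round(v0))+3);w=np.clip(g[190-0,u]*0+ g[vs,u].max()-g[vs,u]-8,0,None)
    if w.sum()>0: pts.append((u,(vs*w).sum()/w.sum()))
P=np.array([wray(c,c['p'],c['r'],u,v,.082)[:2] for u,v in pts]);k=np.polyfit(P[:,0],P[:,1],1);print('slot fit',np.degrees(np.arctan(k[0])),len(P))
# ribs: dark pixel regression
W=[]
for u0,u1 in ((289,304),(348,364)):
    for u in range(u0,u1):
        v0=150+(257-((u-270)*6.667-175)*46/397)/6.667;vs=np.arange(int(v0)-6,int(v0)+7);w=np.clip(120-g[vs,u],0,None)
        if w.sum()>0: W.append(wray(c,c['p'],c['r'],u,(vs*w).sum()/w.sum(),.087)[:2])
W=np.array(W);print('ribs fit',np.degrees(np.arctan(np.polyfit(W[:,0],W[:,1],1)[0])))
st();print(tipw(),w2v(tipw()))
E
```

```text
rib (np.float64(12.01669363960386), array([-0.25820372, -0.44112228])) slot near (np.float64(12.1070444242933), array([-0.12793983, -2.63990124])) far (np.float64(12.124712447763494), array([0.29425675, 1.87044947]))
slot fit 11.66491203432567 26
ribs fit 12.263252023260529
t 21.77 p [0.5219 0.2004 0.3797] yaw 5.23 tilt [0.0028 0.0016] F [-0.39  0.89 -0.83] T [-0.021 -0.039 -0.011] gap 0.3147 q6 0.23
[0.52327838 0.19964171 0.13022853] [ -9.27629463 -39.48981873]
```

The slot is now within about 0.6° of the ribs: slot 11.7–12.1°, ribs 12.0–12.3°. Next I shut the cover with the blade of the held driver, approaching from the far side of the fin.

```bash
python3 - <<'E'
from h import *
plan(tgt(v2w(40,56),.130,57),57,8,.2)
E
```

```text
[[[0.2, 0.47, 0.01, 1.25, 0.0, -6.5, 0.0], [0.2, 0.61, 0.01, 1.19, 0.0, -6.5, 0.0], [0.2, 0.74, 0.0, 1.12, 0.0, -6.5, 0.0], [0.2, 0.86, 0.01, 1.02, 0.0, -6.5, 0.0], [0.2, 0.97, 0.0, 0.92, 0.0, -6.4, 0.0]]]
[[[0.2, 1.06, 0.01, 0.81, 0.0, -6.5, 0.1], [0.2, 1.15, 0.0, 0.68, 0.0, -6.4, 0.0], [0.2, 1.21, 0.0, 0.56, 0.1, -6.5, 0.1]]]
```

Emit:
move_arm(commands=[[[0.2, 0.5, -0.1, 1.3, 0, -6.5, 0], [0.2, 0.6, 0, 1.2, 0, -6.5, 0], [0.2, 0.7, 0, 1.1, 0, -6.5, 0], [0.2, 0.9, 0, 1.0, 0, -6.5, 0], [0.2, 1.0, 0, 0.9, 0, -6.4, 0]]], squeeze=60)

```text
clock: 22.4
position: [0.5394, 0.2694, 0.3775]
ee_rot: [0.668, -0.666, -0.233, 0.234]
wrist_force: [-0.3, -0.2, -1.1]
finger_gap: 0.314
```

Emit:
move_arm(commands=[[[0.2, 1.1, 0, 0.8, 0, -6.5, 0], [0.2, 1.1, 0, 0.7, 0, -6.4, 0], [0.2, 1.2, 0, 0.6, 0.1, -6.5, 0.1], [0.2, 0, 0, 0, 0, 0, 0], [0.2, 0, 0, 0, 0, 0, 0]]])

```text
clock: 23.02
position: [0.5475, 0.3135, 0.373]
ee_rot: [0.619, -0.615, -0.343, 0.35]
wrist_force: [0.5, -0.1, -1.3]
finger_gap: 0.313
```

```bash
python3 - <<'E'
from h import *
st();print(tipw(),w2v(tipw()));cam('wrist','w19.png');plan(tgt(v2w(40,56),.098,57),57,3,.2)
E
```

```text
t 23.02 p [0.5475 0.3135 0.373 ] yaw 58.63 tilt [-0.0115  0.    ] F [ 0.49 -0.05 -1.33] T [-0.037 -0.084  0.056] gap 0.3129 q6 -0.546
[0.54598237 0.31335685 0.12354063] [36.94577744 66.85924505]
[[[0.2, -0.23, 0.85, -0.25, -0.2, 0.5, -0.1], [0.2, -0.23, 0.85, -0.25, -0.2, 0.6, -0.1], [0.2, -0.24, 0.85, -0.24, -0.2, 0.5, -0.1]]]
```

View pics/w19.png

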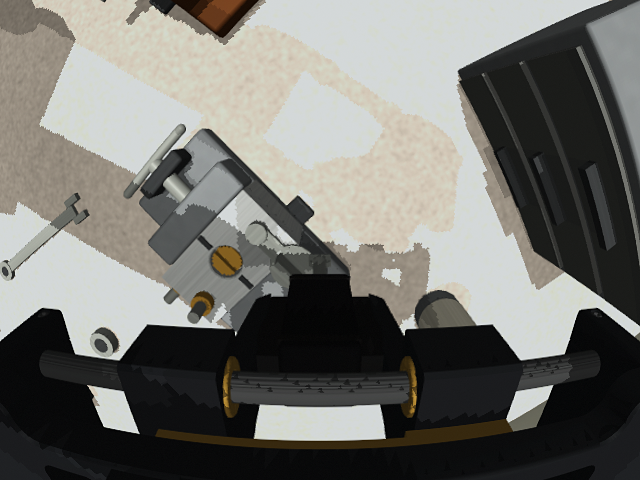

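Emit:
move_arm(commands=[[[0.2, -0.2, 0.8, -0.2, -0.2, 0.5, -0.2], [0.2, -0.2, 0.8, -0.2, -0.2, 0.5, -0.2], [0.2, 0, 0.8, 0, -0.1, 0.5, -0.1], [0.2, 0, 0, 0, 0, 0, 0], [0.2, 0, 0, 0, 0, 0, 0]]])

```text
clock: 23.7
position: [0.5484, 0.306, 0.3466]
ee_rot: [0.623, -0.621, -0.337, 0.336]
wrist_force: [-0.3, 0.2, -1.6]
finger_gap: 0.314
```

```bash
python3 - <<'E'
from h import *
st();print(tipw(),w2v(tipw()));cam('wrist','w20.png')
a=cv2.imread('pics/w20.png');cv2.imwrite('pics/w20c.png',cv2.resize(a[190:300,200:370],(800,518),interpolation=cv2.INTER_CUBIC))
p,R=plan(tgt(v2w(38.5,43),.097,57),57,1,.2)
for q in [(37.5,27),(31.4,14.7),(21.5,5.4),(8,0)]: p,R=plan(tgt(v2w(*q),.097,57),57,2 if q[0]!=37.5 else 2,.2,p,R)
E
```

```text
t 23.7 p [0.5484 0.306  0.3466] yaw 56.82 tilt [0.0002 0.0023] F [-0.26  0.17 -1.61] T [ 0.006 -0.14  -0.   ] gap 0.3143 q6 -0.524
[0.54976796 0.30640265 0.09710126] [39.17627966 59.26211604]
[[[0.2, -1.14, 0.0, -1.09, -0.1, -0.2, 0.1]]]
[[[0.2, -0.6, 0.0, -0.53, 0.0, 0.0, 0.0], [0.2, -0.6, 0.0, -0.53, 0.0, 0.0, 0.0]]]
[[[0.2, -0.65, 0.0, -0.22, 0.0, 0.0, 0.0], [0.2, -0.65, 0.0, -0.22, 0.0, 0.0, 0.0]]]
[[[0.2, -0.68, 0.0, 0.02, 0.0, 0.0, 0.0], [0.2, -0.68, 0.0, 0.01, 0.0, 0.0, 0.0]]]
[[[0.2, -0.67, 0.0, 0.29, 0.0, 0.0, 0.0], [0.2, -0.66, 0.0, 0.28, 0.0, 0.0, 0.0]]]
```

View pics/w20c.png

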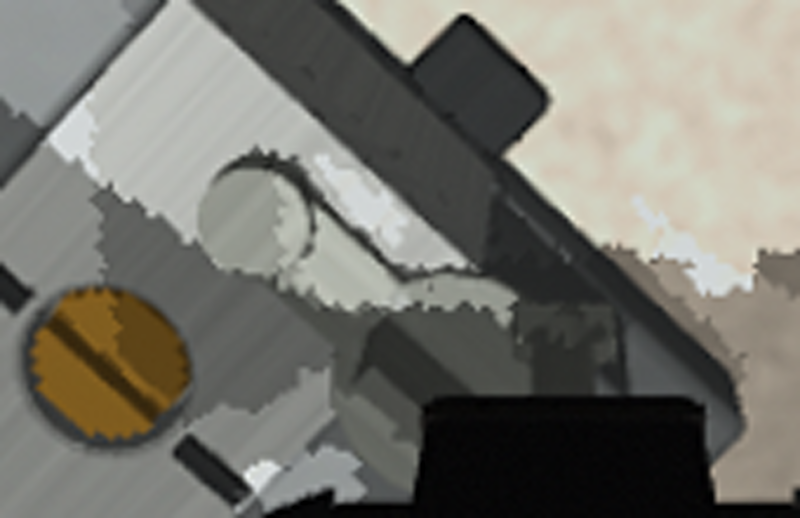

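The blade (570,320) is beyond the fin (410,365), and the slot lines up with the ribs. I push the cover shut.

Emit:
move_arm(commands=[[[0.2, -0.6, 0, -0.6, -0.1, 0, 0.1], [0.2, -0.55, 0, -0.5, 0, 0, 0], [0.2, -0.6, 0, -0.53, 0, 0, 0], [0.2, -0.6, 0, -0.53, 0, 0, 0], [0.2, 0, 0, 0, 0, 0, 0]]])

```text
clock: 24.38
position: [0.5538, 0.2731, 0.3473]
ee_rot: [0.623, -0.621, -0.337, 0.336]
wrist_force: [0.3, 0.3, -2.7]
finger_gap: 0.316
```

```bash
python3 - <<'E'
from h import *
st();print(tipw(),w2v(tipw()));cam('wrist','w21.png')
a=cv2.imread('pics/w21.png');cv2.imwrite('pics/w21c.png',cv2.resize(a[190:300,200:370],(800,518),interpolation=cv2.INTER_CUBIC))
p=R=None
for q in [(31.4,14.7),(21.5,5.4),(8,0)]: p,R=plan(tgt(v2w(*q),.097,57),57,2 if q[0]!=37.5 else 2,.2,p,R)
E
```

```text
t 24.38 p [0.5538 0.2731 0.3473] yaw 56.79 tilt [0.001  0.0026] F [ 0.3   0.35 -2.65] T [ 0.07  -0.154 -0.015] gap 0.3158 q6 -0.575
[0.55537607 0.27364359 0.09778859] [37.73493286 26.05775814]
[[[0.2, -0.6, 0.04, -0.18, -0.0, -0.1, 0.1], [0.2, -0.59, 0.04, -0.17, -0.0, -0.1, 0.1]]]
[[[0.2, -0.68, 0.0, 0.02, -0.0, 0.0, -0.0], [0.2, -0.68, 0.0, 0.01, -0.0, 0.0, -0.0]]]
[[[0.2, -0.67, 0.0, 0.29, -0.0, 0.0, -0.0], [0.2, -0.67, 0.01, 0.28, -0.0, 0.0, -0.0]]]
```

View pics/w21c.png

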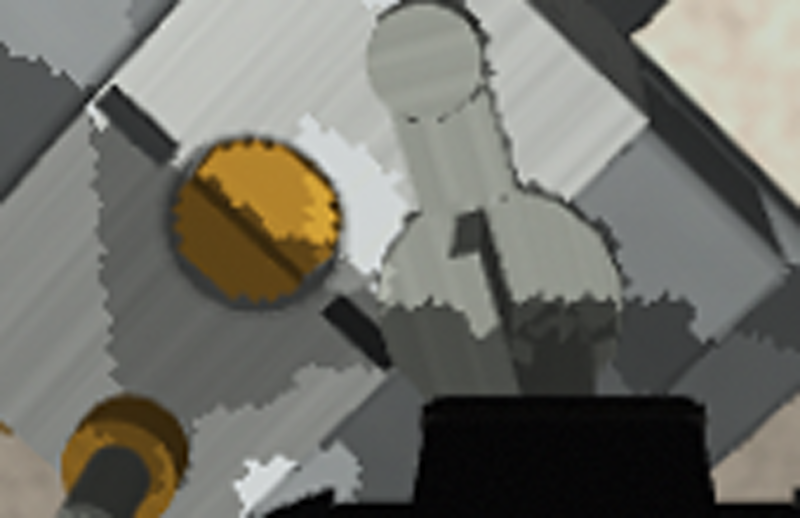

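Going well: the cover is about halfway, with the blade against the fin at (510,330).

Emit:
move_arm(commands=[[[0.2, -0.6, 0, -0.18, 0, 0, 0], [0.2, -0.6, 0, -0.18, 0, 0, 0], [0.2, -0.68, 0, 0, 0, 0, 0], [0.2, -0.68, 0, 0, 0, 0, 0], [0.2, 0, 0, 0, 0, 0, 0]]])

```text
clock: 25.05
position: [0.5424, 0.2487, 0.348]
ee_rot: [0.622, -0.621, -0.338, 0.335]
wrist_force: [0.0, -0.5, -2.2]
finger_gap: 0.314
```

```bash
python3 - <<'E'
from h import *
st();print(tipw(),w2v(tipw()));plan(tgt(v2w(10,0),.097,57),57,2,.2)
E
```

```text
t 25.05 p [0.5424 0.2487 0.348 ] yaw 56.82 tilt [0.0036 0.0037] F [ 0.04 -0.54 -2.15] T [ 0.081 -0.171  0.002] gap 0.3138 q6 -0.605
[0.54463075 0.24950309 0.09850113] [22.13080034  4.7332024 ]
[[[0.2, -0.53, 0.07, 0.25, 0.0, -0.1, 0.1], [0.2, -0.54, 0.07, 0.24, 0.1, -0.1, 0.2]]]
```

Emit:
move_arm(commands=[[[0.2, -0.5, 0.05, 0.2, 0, 0, 0.1], [0.2, -0.5, 0.05, 0.2, 0.1, 0, 0.2], [0.2, -0.15, 0, 0.1, 0, 0, 0], [0.2, 0, 0, 0, 0, 0, 0], [0.2, 0, 0, 0, 0, 0, 0]]])

```text
clock: 25.68
position: [0.5317, 0.2413, 0.3475]
ee_rot: [-0.622, 0.622, 0.337, -0.336]
wrist_force: [1.5, 0.9, -1.3]
finger_gap: 0.311
```

```bash
python3 - <<'E'
from h import *
st();print(tipw(),w2v(tipw()));cam('wrist','w22.png')
a=cv2.imread('pics/w22.png');cv2.imwrite('pics/w22c.png',cv2.resize(a[190:300,230:400],(800,518),interpolation=cv2.INTER_CUBIC))
E
```

```text
t 25.68 p [0.5317 0.2413 0.3475] yaw 56.84 tilt [0.0013 0.0001] F [ 1.53  0.88 -1.3 ] T [ 0.3   -0.377  0.007] gap 0.3109 q6 -0.608
[0.53334611 0.2411913  0.09799744] [ 9.34452314 -1.00615514]
```

View pics/w22c.png

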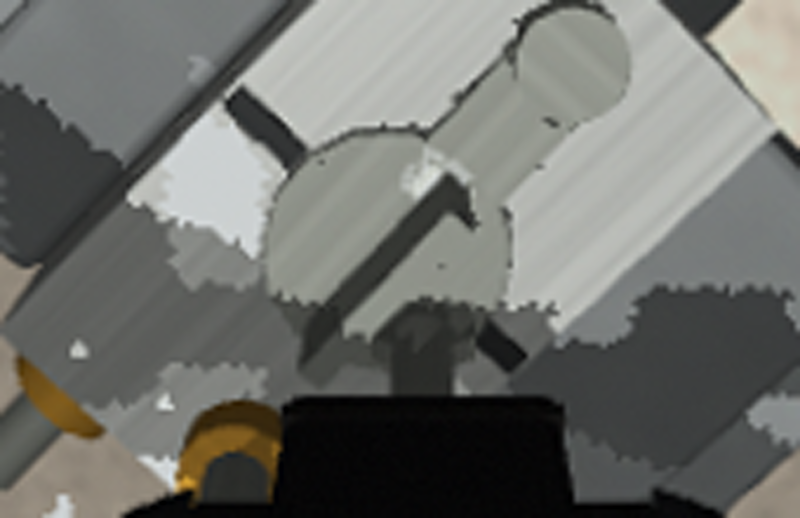

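Emit:
move_arm(commands=[[[0.2, -0.12, 0, 0.12, 0, 0, 0], [0.2, -0.12, 0, 0.12, 0, 0, 0], [0.2, 0, 0, 0, 0, 0, 0], [0.2, 0, 0, 0, 0, 0, 0], [0.2, 0, 0, 0, 0, 0, 0]]])

```text
clock: 26.35
position: [0.529, 0.2407, 0.3476]
ee_rot: [-0.621, 0.622, 0.338, -0.335]
wrist_force: [2.4, 1.6, -3.0]
finger_gap: 0.316
```

```bash
python3 - <<'E'
from h import *
st();print(tipw(),w2v(tipw()));cam('wrist','w23.png')
E
```

```text
t 26.35 p [0.529  0.2407 0.3476] yaw 56.85 tilt [0.0036 0.0003] F [ 2.37  1.57 -2.95] T [ 0.296 -0.602 -0.028] gap 0.3162 q6 -0.607
[0.53119261 0.2406292  0.09810358] [ 7.12087075 -1.10046476]
```

Emit:
move_arm(commands=[[[0.2, -0.1, 0, 0.1, 0, 0, 0], [0.2, 0, 0, 0, 0, 0, 0], [0.2, 0, 0, 0, 0, 0, 0], [0.2, 0, 0, 0, 0, 0, 0], [0.2, 0, 0, 0, 0, 0, 0]]])

```text
clock: 27.02
position: [0.5282, 0.2406, 0.3477]
ee_rot: [-0.621, 0.623, 0.339, -0.335]
wrist_force: [2.3, 1.5, -3.4]
finger_gap: 0.316
```

```bash
python3 - <<'E'
from h import *
st();print(tipw(),w2v(tipw()));cam('wrist','w24.png')
a=cv2.imread('pics/w24.png');cv2.imwrite('pics/w24c.png',cv2.resize(a[190:300,230:400],(800,518),interpolation=cv2.INTER_CUBIC))
E
```

```text
t 27.02 p [0.5282 0.2406 0.3477] yaw 56.85 tilt [0.0061 0.001 ] F [ 2.32  1.46 -3.36] T [ 0.381 -0.909  0.103] gap 0.3161 q6 -0.607
[0.53100983 0.24065985 0.09818275] [ 6.9486975 -1.0318834]
```

View pics/w24c.png

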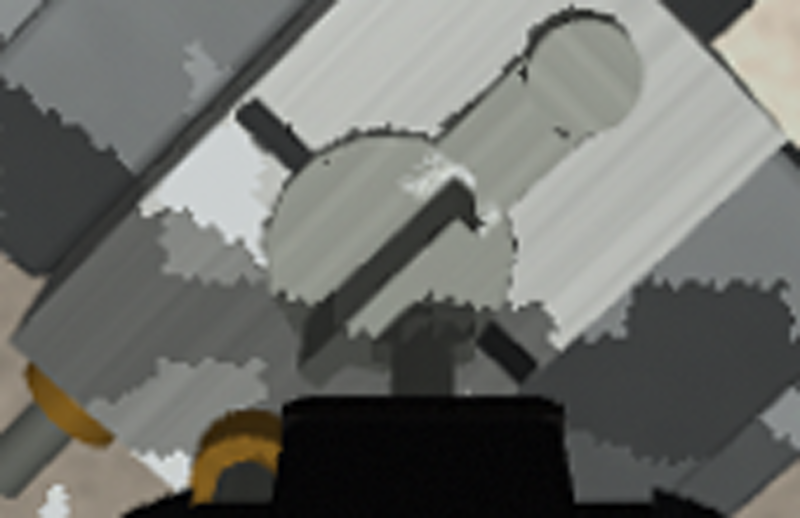

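The fin (47°) is parallel to the block's edge (47.6°) and the cover is at its stop. I retreat and check from above.

Emit:
move_arm(commands=[[[0.2, 0.4, 0, -0.4, 0, 0, 0.2], [0.2, 0.2, -0.5, -0.2, 0, 0, 0], [0.2, 0, -3, -1.5, 0, 0, 0], [0.2, 0, -3, -2, 0, 0, 0], [0.2, 0, 0, 0, 0, 0, 0]]])

```text
clock: 27.7
position: [0.5648, 0.2223, 0.4127]
ee_rot: [-0.621, 0.623, 0.333, -0.34]
wrist_force: [-0.2, 0.1, -0.8]
finger_gap: 0.31
```

```bash
python3 - <<'E'
from h import *
st();cam('wrist','w25.png')
a=cv2.imread('pics/w25.png');cv2.imwrite('pics/w25c.png',cv2.resize(a[110:290,200:440],(800,600),interpolation=cv2.INTER_CUBIC))
E
```

```text
t 27.7 p [0.5648 0.2223 0.4127] yaw 56.88 tilt [-0.0079 -0.0071] F [-0.21  0.14 -0.77] T [ 0.082 -0.18   0.006] gap 0.31 q6 -0.656
```

View pics/w25c.png

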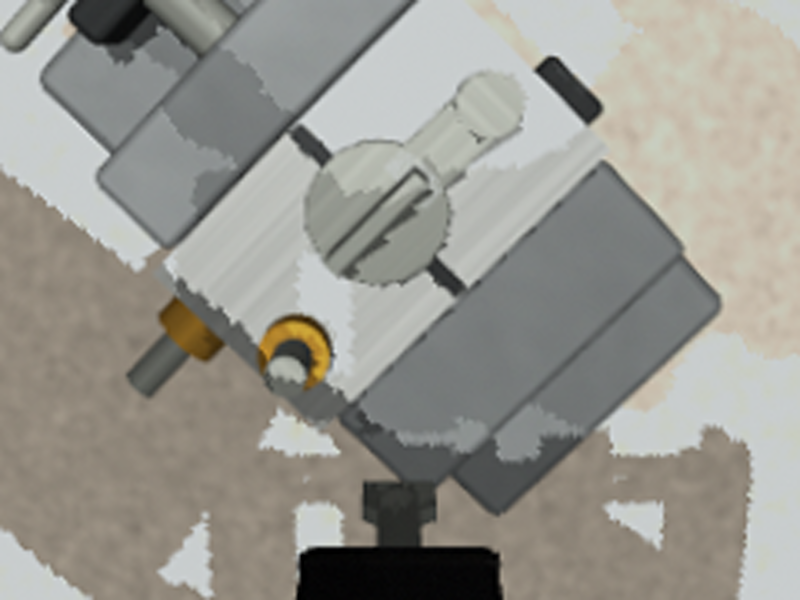

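```bash
python3 - <<'E'
from h import *
c=np.load('last_wrist.npz')
f=lambda x,y,z:w2v(wray(c,c['p'],c['r'],200+x/3.333,110+y/3.333,z))
pv=f(490,104,.094);dc=f(378,212,.0925);print(pv,dc,np.degrees(np.arctan2(dc[0]-pv[0],pv[1]-dc[1])))
a,b=f(420,172,.1125),f(333,262,.1125);print('fin L/top',a,b,np.degrees(np.arctan2(b[0]-a[0],a[1]-b[1])))
print(f(300,128,.087),f(460,290,.087))
# hole from saved
h=np.load('hole_wrist.npz');g=lambda x,y:wray(h,h['p'],h['r'],280+x/8,190+y/8,.075)
C=[g(230,130),g(470,187),g(425,362),g(190,310)];print('hole',np.round(C,4),np.mean(C,0))
d=lambda a,b:np.degrees(np.arctan2(*(b-a)[1::-1]));print(d(C[0],C[1]),d(C[3],C[2]))
st();plan([.549,-.190,.415],-2,10,.2)
E
```

```text
[-0.39225543 38.14732038] [-0.77062323  0.4010161 ] -0.574311903839161
fin L/top [-1.80271069 15.6935714 ] [ -1.34245094 -12.96073852] 0.9202341235393158
[-28.77816156   1.37009078] [27.97526548  0.25261711]
hole [[ 0.538  -0.1821  0.075 ]
 [ 0.5641 -0.1889  0.075 ]
 [ 0.559  -0.2089  0.075 ]
 [ 0.533  -0.2024  0.075 ]] [ 0.54853916 -0.19556932  0.075     ]
-14.645108709630641 -13.957729388643264
t 27.75 p [0.5637 0.2225 0.4106] yaw 56.9 tilt [-0.0114 -0.0079] F [ 0.68 -0.38 -3.27] T [ 0.046 -0.156 -0.048] gap 0.3113 q6 -0.656
[[[0.2, -3.54, -0.01, -2.13, 0.0, 5.9, -0.1], [0.2, -3.3, -0.02, -2.48, 0.0, 5.9, -0.1], [0.2, -3.03, -0.02, -2.81, 0.0, 5.9, -0.1], [0.2, -2.72, -0.03, -3.1, 0.0, 5.9, -0.1], [0.2, -2.39, -0.03, -3.37, 0.0, 5.9, -0.1]]]
[[[0.2, -2.03, -0.03, -3.59, 0.0, 5.9, -0.1], [0.2, -1.65, -0.04, -3.78, 0.0, 5.9, -0.1], [0.2, -1.25, -0.04, -3.93, 0.0, 5.9, -0.0], [0.2, -0.83, -0.04, -4.04, 0.0, 5.9, -0.1], [0.2, -0.42, -0.04, -4.11, 0.0, 5.8, -0.0]]]
```

The cover reads about 0° within ±1°, and the hole's centre is (0.5485, −0.1956). Now I carry the driver back.

```bash
python3 - <<'E'
from h import *
print(tgt([.5485,-.1956],.1705,-8))
plan(tgt([.5485,-.1956],.175,-8),-8,10,.2)
E
```

```text
[ 0.54807285 -0.19432817  0.42      ]
[[[0.2, -3.58, -0.1, -2.14, 0.0, 6.5, -0.1], [0.2, -3.31, -0.11, -2.54, 0.0, 6.5, -0.1], [0.2, -3.0, -0.12, -2.89, 0.0, 6.5, -0.1], [0.2, -2.66, -0.12, -3.22, 0.0, 6.5, -0.1], [0.2, -2.28, -0.12, -3.5, 0.0, 6.5, -0.1]]]
[[[0.2, -1.86, -0.13, -3.73, 0.0, 6.5, -0.1], [0.2, -1.43, -0.13, -3.92, 0.0, 6.5, -0.0], [0.2, -0.98, -0.13, -4.06, 0.0, 6.5, -0.1], [0.2, -0.51, -0.14, -4.14, 0.0, 6.5, -0.0], [0.2, -0.04, -0.13, -4.17, 0.1, 6.4, -0.1]]]
```

Emit:
move_arm(commands=[[[0.2, -3.6, -0.2, -2.1, 0, 6.5, -0.1], [0.2, -3.3, -0.2, -2.5, 0, 6.5, -0.1], [0.2, -3.0, -0.2, -2.9, 0, 6.5, -0.1], [0.2, -2.7, -0.2, -3.2, 0, 6.5, -0.1], [0.2, -2.3, -0.2, -3.5, 0, 6.5, -0.1]]])

```text
clock: 28.38
position: [0.5476, 0.0137, 0.4112]
ee_rot: [0.693, -0.691, -0.137, 0.154]
wrist_force: [0.4, 0.4, -2.0]
finger_gap: 0.315
```

```bash
python3 - <<'E'
from h import *
st();print(tipw());plan(tgt([.5485,-.1956],.175,-8),-8,5,.2)
E
```

```text
t 28.38 p [0.5476 0.0137 0.4112] yaw 23.79 tilt [-0.0243 -0.0022] F [ 0.38  0.36 -2.  ] T [-0.042 -0.195  0.048] gap 0.3151 q6 -0.434
[0.54258942 0.012346   0.16173771]
[[[0.2, -1.68, -0.26, -3.81, -0.0, 6.4, -0.3], [0.2, -1.24, -0.26, -3.97, -0.0, 6.3, -0.3], [0.2, -0.79, -0.27, -4.09, -0.0, 6.4, -0.3], [0.2, -0.33, -0.27, -4.15, -0.0, 6.3, -0.3], [0.2, 0.12, -0.28, -4.15, -0.1, 6.4, -0.2]]]
```

Emit:
move_arm(commands=[[[0.2, -1.5, -0.4, -3.8, 0, 6.4, -0.3], [0.2, -1.0, -0.4, -4.0, 0, 6.3, -0.3], [0.2, -0.6, -0.3, -4.0, 0, 6.4, -0.3], [0.2, -0.2, -0.3, -2.5, 0, 4, -0.3], [0.2, 0, 0, 0, 0, 0, 0]]])

```text
clock: 29.0
position: [0.5473, -0.1369, 0.4143]
ee_rot: [0.71, -0.704, 0.009, 0.007]
wrist_force: [-0.6, 0.6, -2.0]
finger_gap: 0.316
```

```bash
python3 - <<'E'
from h import *
st();print(tipw());cam('wrist','w26.png');plan(tgt([.5485,-.1956],.165,-8),-8,4,.2)
E
```

```text
t 29.0 p [ 0.5473 -0.1369  0.4143] yaw -0.21 tilt [-0.0224  0.0076] F [-0.59  0.62 -2.01] T [-0.003 -0.078 -0.034] gap 0.3162 q6 -0.286
[ 0.54226147 -0.13615642  0.16483932]
[[[0.2, 0.03, -0.03, -1.46, -0.1, 2.0, -0.3], [0.2, 0.08, -0.02, -1.46, -0.1, 2.0, -0.4], [0.2, 0.12, -0.02, -1.45, -0.1, 1.9, -0.3], [0.2, 0.18, -0.02, -1.44, -0.1, 2.0, -0.4]]]
```

View pics/w26.png

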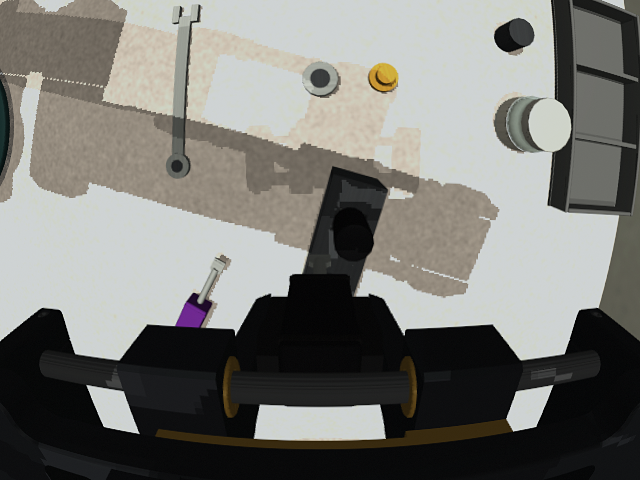

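The nut driver (353,235) stands undisturbed, with the driver held above the rack. I finish the approach.

Emit:
move_arm(commands=[[[0.2, 0, -0.1, -1.5, -0.1, 2, -0.3], [0.2, 0.1, -0.1, -1.5, -0.1, 2, -0.4], [0.2, 0.1, 0, -1.5, -0.1, 2, -0.3], [0.2, 0.2, 0, -1.2, -0.1, 2, -0.3], [0.2, 0, 0, 0, 0, 0, 0]]])

```text
clock: 29.68
position: [0.548, -0.1944, 0.4139]
ee_rot: [0.705, -0.705, 0.053, -0.051]
wrist_force: [-0.3, -0.2, -1.6]
finger_gap: 0.313
```

```bash
python3 - <<'E'
from h import *
st();print(tipw());plan(tgt([.5485,-.1956],.15,-8),-8,1,.2)
E
```

```text
t 29.68 p [ 0.548  -0.1944  0.4139] yaw -8.44 tilt [-0.0024  0.0005] F [-0.33 -0.17 -1.59] T [ 0.008 -0.078 -0.069] gap 0.3133 q6 -0.236
[ 0.54781212 -0.19551699  0.16443522]
[[[0.2, 0.01, 1.44, 0.01, -0.0, -0.4, -0.1]]]
```

```bash
python3 - <<'E'
from h import *
cam('wrist','w27.png')
a=cv2.imread('pics/w27.png');a=(255*(a/255.)**.5).astype(np.uint8);cv2.imwrite('pics/w27c.png',cv2.resize(a[180:290,250:400],(800,587),interpolation=cv2.INTER_CUBIC))
E
```

```text
(no output)
```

View pics/w27c.png

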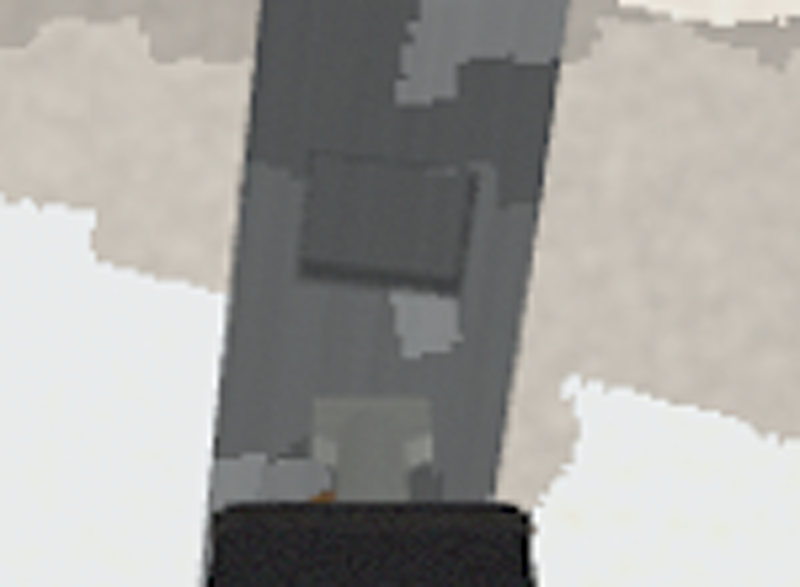

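The hole's rim is at crop (300–475, 155–290) and the blade at (372,450), consistent with the geometry. I lower it.

Emit:
move_arm(commands=[[[0.2, 0, 2, 0, 0, -0.2, -0.1], [0.2, 0, 3, 0, 0, 0, 0], [0.2, 0, 2, 0, 0, 0, 0], [0.2, 0, 0.8, 0, 0, 0, 0], [0.2, 0, 0, 0, 0, 0, 0]]])

```text
clock: 30.35
position: [0.5487, -0.193, 0.3356]
ee_rot: [0.706, -0.705, 0.049, -0.051]
wrist_force: [0.4, -0.7, -1.2]
finger_gap: 0.313
```

```bash
python3 - <<'E'
from h import *
st();print(tipw());cam('wrist','w28.png');plan(tgt([.5485,-.1956],.07,-8),-8,1,.2)
a=cv2.imread('pics/w28.png');a=(255*(a/255.)**.5).astype(np.uint8);cv2.imwrite('pics/w28c.png',cv2.resize(a[180:290,250:400],(800,587),interpolation=cv2.INTER_CUBIC))
E
```

```text
t 30.35 p [ 0.5487 -0.193   0.3356] yaw -8.13 tilt [0.0021 0.001 ] F [ 0.4  -0.68 -1.24] T [-0.009 -0.001  0.028] gap 0.3127 q6 -0.24
[ 0.54960469 -0.1939946   0.08610174]
[[[0.2, -0.06, 1.67, -0.14, -0.1, -0.1, 0.2]]]
```

View pics/w28c.png

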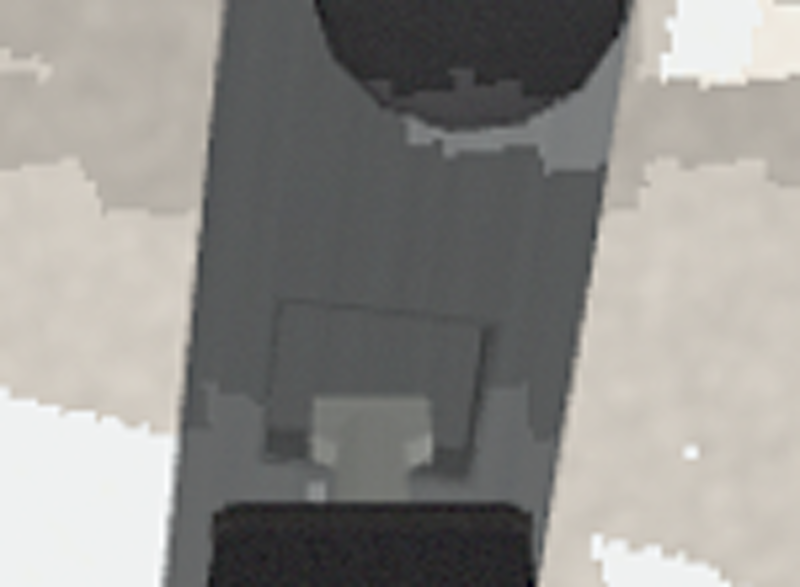

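The blade (372,420) is over the hole, which spans (275–490, 300–470). I insert.

Emit:
move_arm(commands=[[[0.2, -0.05, 0.3, -0.14, -0.1, 0, 0.1], [0.2, 0, 2, 0, 0, 0, 0.1], [0.2, 0, 2, 0, 0, 0, 0], [0.2, 0, 1.8, 0, 0, 0, 0], [0.2, 0, 0.3, 0, 0, 0, 0]]])

```text
clock: 31.02
position: [0.549, -0.1949, 0.2705]
ee_rot: [-0.705, 0.706, -0.049, 0.051]
wrist_force: [0.1, -0.8, -2.7]
finger_gap: 0.311
```

```bash
python3 - <<'E'
from h import *
st();print(tipw());plan(tgt([.5485,-.1956],.013,-8),-8,1,.2)
E
```

```text
t 31.02 p [ 0.549  -0.1949  0.2705] yaw -8.14 tilt [ 0.0029 -0.0022] F [ 0.12 -0.83 -2.73] T [-0.013 -0.033 -0.03 ] gap 0.311 q6 -0.241
[ 0.55013568 -0.19670739  0.02102822]
[[[0.2, -0.1, 0.8, 0.04, 0.1, -0.1, 0.2]]]
```

Emit:
move_arm(commands=[[[0.2, -0.1, 0.3, 0, 0.1, 0, 0.1], [0.2, 0, 0.2, 0, 0, 0, 0], [0.2, 0, 0.15, 0, 0, 0, 0], [0.2, 0, 0, 0, 0, 0, 0], [0.2, 0, 0, 0, 0, 0, 0]]])

```text
clock: 31.65
position: [0.5488, -0.1951, 0.2651]
ee_rot: [-0.705, 0.706, -0.049, 0.052]
wrist_force: [0.4, -0.6, -1.4]
finger_gap: 0.311
```

```bash
python3 - <<'E'
from h import *
st();print(tipw())
E
```

```text
t 31.65 p [ 0.5488 -0.1951  0.2651] yaw -8.14 tilt [ 0.0039 -0.0011] F [ 0.42 -0.62 -1.41] T [-0.055 -0.072  0.019] gap 0.3114 q6 -0.243
[ 0.55016506 -0.1966151   0.0155656 ]
```

Emit:
move_arm(commands=[[[0.2, 0, 0.15, 0, 0, 0, 0.2], [0.2, 0, 0.1, 0, 0, 0, 0], [0.2, 0, 0.1, 0, 0, 0, 0], [0.2, 0, 0, 0, 0, 0, 0], [0.2, 0, 0, 0, 0, 0, 0]]])

```text
clock: 32.28
position: [0.5491, -0.1951, 0.2624]
ee_rot: [-0.705, 0.706, -0.05, 0.051]
wrist_force: [-0.4, 1.1, -0.6]
finger_gap: 0.314
```

```bash
python3 - <<'E'
from h import *
st();print(tipw())
E
```

```text
t 32.27 p [ 0.5491 -0.1951  0.2624] yaw -8.13 tilt [ 0.0013 -0.001 ] F [-0.43  1.12 -0.63] T [-0.002  0.039 -0.009] gap 0.3144 q6 -0.242
[ 0.54984292 -0.19667789  0.01289889]
```

Emit:
move_arm(commands=[[[0.2, 0, 0.1, 0, 0, 0, 0], [0.2, 0, 0.1, 0, 0, 0, 0], [0.2, 0, 0, 0, 0, 0, 0], [0.2, 0, 0, 0, 0, 0, 0], [0.2, 0, 0, 0, 0, 0, 0]]])

```text
clock: 32.9
position: [0.5492, -0.1952, 0.2624]
ee_rot: [-0.705, 0.706, -0.05, 0.051]
wrist_force: [-1.5, -0.1, 1.9]
finger_gap: 0.313
```

```bash
python3 - <<'E'
from h import *
st();print(tipw())
E
```

```text
t 32.9 p [ 0.5492 -0.1952  0.2624] yaw -8.13 tilt [ 0.0015 -0.0011] F [-1.48 -0.09  1.89] T [0.05  0.136 0.001] gap 0.3126 q6 -0.242
[ 0.55002953 -0.19675969  0.01290158]
```

The driver is seated: z stopped at 0.2624 and the support force rose. I release and rise.

Emit:
move_arm(commands=[[[0.58, 0, 0, 0, 0, 0, 0], [0.58, 0, 0, 0, 0, 0, 0], [0.58, 0, 0, 0, 0, 0, 0], [0.58, 0, -1, 0, 0, 0, 0], [0.58, 0, -3, 0, 0, 0, 0]]])

```text
clock: 33.52
position: [0.5483, -0.1948, 0.3009]
ee_rot: [0.705, -0.705, 0.051, -0.049]
wrist_force: [0.2, 0.3, 0.4]
finger_gap: 0.58
```

Emit:
move_arm(commands=[[[0.58, 0, -5, 0, 0, 0, 0], [0.58, 0, -5, 0, 0, 0, 0], [0.58, 0, -4, -2, 0, 0, 0], [0.58, 0, 0, -2, 0, 0, 0], [0.58, 0, 0, 0, 0, 0, 0]]])

```text
clock: 34.15
position: [0.5428, -0.2354, 0.4505]
ee_rot: [-0.705, 0.706, -0.049, 0.051]
wrist_force: [-0.0, 1.0, -0.0]
finger_gap: 0.581
```

```bash
python3 - <<'E'
from h import *
st();cam('wrist','w30.png');cam('scene','s30.png');s,c=cam('top','t30.png')
W=world(np.load('last_top.npz'))
m=(W[...,2]>.137)&(W[...,2]<.15)&(abs(W[...,0]-.55)<.03)&(abs(W[...,1]+.198)<.03)
if m.sum(): P=W[m];print('driver',m.sum(),P.mean(0),cv2.minAreaRect((P[:,:2]*1000).astype(np.float32)))
a=cv2.imread('pics/s30.png');b=cv2.imread('pics/w30.png')
L=lambda x:(255*(x/255.)**.6).astype(np.uint8)
o=np.hstack([cv2.resize(L(a[185:345,190:450]),(480,295),interpolation=cv2.INTER_CUBIC)]);o2=cv2.resize(L(b),(480,295)) 
t=cv2.imread('pics/t30.png');o3=cv2.resize(L(t[165:285,165:265]),(246,295),interpolation=cv2.INTER_CUBIC)
o=np.vstack([np.hstack([o,o3]),np.hstack([o2,np.zeros((295,246,3),np.uint8)])]);cv2.imwrite('pics/fin.png',o)
E
```

```text
t 34.15 p [ 0.5428 -0.2354  0.4505] yaw -8.1 tilt [ 0.0032 -0.0023] F [-0.04  0.97 -0.02] T [-0.037 -0.027  0.006] gap 0.5812 q6 -0.31
driver 190 [ 0.55045057 -0.19767654  0.14106124] ((550.53662109375, -197.77734375), (28.51333999633789, 28.243921279907227), 82.19782257080078)
```

View pics/fin.png

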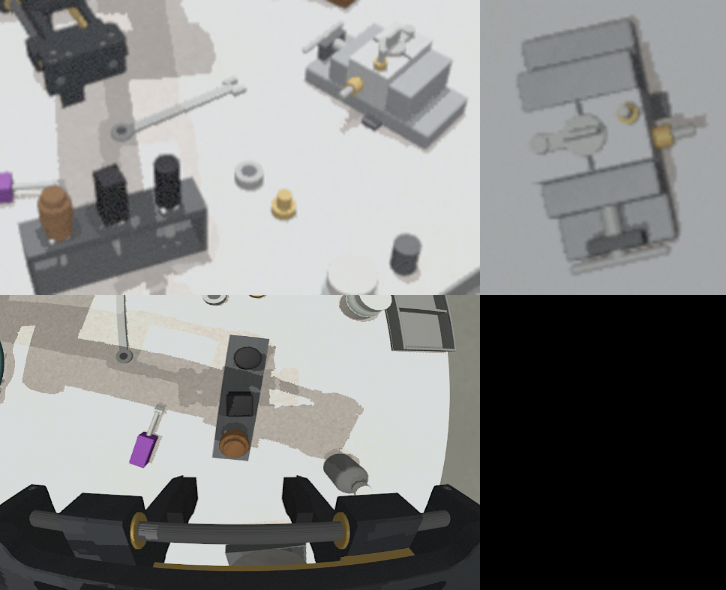

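```bash
python3 - <<'E'
from h import *
a=cv2.imread('pics/top0.png',0);b=cv2.imread('pics/t30.png',0)
c=np.load('last_top.npz');W=world(c)
m=(W[...,2]>.11)&(W[...,2]<.15)&(abs(W[...,0]-.445)<.03)&(abs(W[...,1]+.168)<.03);print('purple',W[m].mean(0))
print(ctrl.hand_in());st()
E
```

```text
purple [nan nan nan]
the job is handed in; nothing more can be done
None
the job is handed in; nothing more can be done<stdin>:4: RuntimeWarning: Mean of empty slice.
  ret = um.true_divide(
```

```bash
python3 - <<'E'
import cv2,numpy as np
L=lambda x:(255*(x/255.)**.5).astype(np.uint8)
o=[cv2.resize(L(cv2.imread('pics/'+f)[y:y+90,x:x+110]),(390,290)) for f,y,x in [('top0.png',220,360),('t2.png',220,360),('s9.png',220,180),('s30.png',220,180)]]
cv2.imwrite('pics/pur.png',np.vstack([np.hstack(o[:2]),np.hstack(o[2:])]))
E
```

```text
(no output)
```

View pics/pur.png

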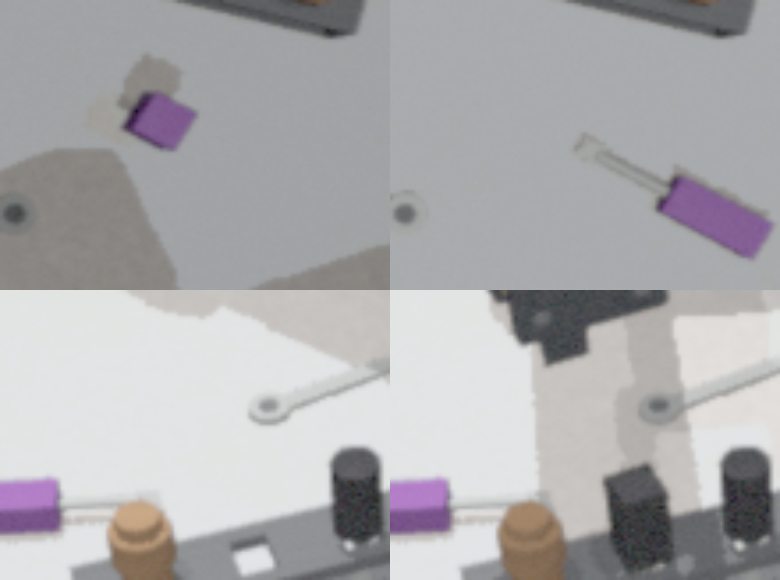

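The valve job is done and handed in at about 34 s; the hand-in gave no verdict.

I pushed the cover aside with the closed fingers and took the square black driver from the middle hole. The blade went straight into the slot without first rubbing on the face. I turned the spindle clockwise in two goes, shut the cover with the held driver, then stood the driver back in its own hole.

**Last checks:**
- **Slot:** it read 11.7–12.1° against 12.0–12.3° for the ribs, so within about 0.6°.
- **Cover:** it is at its stop, at 0° within about 1°.
- **Driver:** its top is at 0.141 m, as at the start, and its position is within about 1 mm of where it stood. The yaw is about 8° rather than 1° off its first alignment, still well inside the 0.3 rad of the rack.
- **Forces:** wrist readings taken between moves stayed within about 5 N, and about 1–3 N while the driver was on the valve. The awl, nut driver and wrench show no displacement.

**Failed or disagreeing:**
- **Purple look-alike:** it stood on its tip in the first picture but was already lying down by 3.4 s. It appears to have toppled by itself: the gripper crossed that area with its fingertips at about 0.235 m, well above its 0.136 m top, and no contact force showed. It looks unmoved in the camera pictures after that. My final depth check on it returned no reading.
- **Play in the slot:** the play between blade and slot was about 13–16°, against the 7–11° I calculated, which is why a second turn was needed.

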